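# Riddle the returns tray and pass the vial through the one-way gate

## Task

Tip the hinged tray up by its bar so that the loose rubber stoppers drop through the bar grate into the pan below and the vial stays on top of the bars, and lower the tray again. Then pick the vial off the grate, lay it lengthwise on the two rails in front of the sprung one-way gate, and push it along the rails through the gate (never lifting it over) until the gate has swung shut by itself with the vial behind it. Leave the timer, beaker and dropper bottle where they stand.

Things in the scene. Friction and masses are not known exactly. Their poses are not given: they have to be found in the camera images.
- stand: Fixed bare-metal sorting stand, 134 mm wide (its x), 250 mm long (its y). Origin on the table straight below the tray's hinge line. On its -y side is the bar grate over a pan (pan floor 4 mm above the table); on its +y side lies the hinged tray, which empties toward -y.
- grate_mid (a point): Middle of the grate at bar-top height, 48 mm above the table, axes as the stand's; 68 mm (-y) from the hinge line. 7 round bars 6 mm thick along x, every 21 mm, gaps 15 mm. Grate space x -63..63, y -76..68 mm from here; side walls rise 16 mm above the bars, end wall 12 mm. The tipped vial usually rests in a groove between two bars, its centre some 7 mm above the bar tops.
- tray (a joint): Hinge of the grey tray, rad: 0 = flat, grows to 1.2 as the bar end is lifted. Hinge line along the stand's x through (0, 0, 43 mm) of the stand. Tray 120 mm wide, 105 mm long, floor level with the bar tops, walls 14 mm high on the sides and back, open toward the grate. 0.2 kg; falls back if let go. By about 1.0 rad everything has slid out.
- tray_bar (a point): Middle of the tray's round lifting bar: 8 mm thick, 76 mm free length along the stand's x; tray flat: 140 mm (+y) from the hinge line, 70 mm above the table, 30 mm clear of the tray's back wall. It can turn between finger pads. Axes are the tray's: x along the bar, y away from the hinge.
- vial_mid (a point): Centre of the small white vial with grey cap, 23 mm diameter, 43 mm long (cap 16 mm diameter), about 40 g. The point's z axis runs along the vial from base to cap. It starts lying in the tray.
- stopper0_mid (a point): Centre of a dark rubber stopper, 12 mm diameter, 8.5 mm high; starts in the tray.
- stopper1_mid (a point): Centre of a second such stopper.
- stopper2_mid (a point): Centre of a third such stopper.
- passage: Fixed one-way passage, open on top. Origin on the table below the middle of the shut gate; its +x is the way through. Two steel rails (6 mm rods, axes at y = -10.5 and +10.5 mm, tops 10 mm above the table) run from x = -112 to +150 mm; a vial lying along them has its centre 17 mm above the table. Gate posts at x = -6..2 mm, 65 mm apart, 52 mm high.
- rails_start (a point): Point midway between the rails at rail-top height, 60 mm before the gate: a place to lay the vial. No side walls here (none before the gate posts). Axes as the passage's.
- pen_mid (a point): Middle of where the vial should end, at rail-top height, 100 mm past the gate; axes as the passage's. The pen's walls are 46 mm high above the table, inner faces at y = -35 and +35 mm, end wall 152 mm past the gate.
- gate (a joint): Sprung steel gate, rad: 0 = shut against its stop; turns only inward (+x), to 1.45, about an upright hinge at (1, 32) mm of the passage; springs shut by itself in about half a second (under 0.5 N at its middle). Leaf 61 mm long, 3 mm thick, 13 to 47 mm above the table; it sweeps to x = 62 mm, so the vial's near end must be past that for it to shut.
- gate_edge (a point): Middle height of the free edge of the gate leaf, 30 mm above the table.
- timer: Bench timer 66 x 92 x 28 mm, origin under its middle; a bystander.
- beaker: Plastic beaker 77 mm wide, 93 mm high, origin under its middle; a bystander.
- dropper: Dropper bottle 33 mm wide, 102 mm high, origin under its middle; a bystander.

How it is judged:
On the way, in this order (a step that is already met when the one before it is completed fails the run):
1. the tray is tipped up and the vial is on the grate (value of joint tray above 0.3 rad and x of vial_mid in the frame of stand between -0.063 and 0.063 m and y of vial_mid in the frame of stand between -0.144 and -0.005 m and z of vial_mid in the frame of stand between 0.045 and 0.075 m), for 0.2 s.
2. the vial lies lengthwise on the two rails in front of the shut gate (x of vial_mid in the frame of passage between -0.13 and -0.015 m and y of vial_mid in the frame of passage between -0.012 and 0.012 m and height (world z) of vial_mid below 0.026 m and angle between the z axis of vial_mid and the x axis of passage, either way round below 0.35 rad and value of joint gate below 0.08 rad), for 0.2 s.
3. the vial is in the gateway and the gate is pushed open (x of vial_mid in the frame of passage between -0.005 and 0.05 m and y of vial_mid in the frame of passage between -0.03 and 0.03 m and height (world z) of vial_mid below 0.035 m and value of joint gate above 0.4 rad), for 0.05 s.
At the end, for the whole second after the job is handed in: The vial lies low in the pen behind the gate (centre over 50 mm past the gate, below 35 mm, at rest), the gate is shut (under 0.08 rad), all three stoppers are in the pan under the grate, and the tray is down again (under 0.1 rad) (x of vial_mid in the frame of passage between 0.05 and 0.152 m and y of vial_mid in the frame of passage between -0.036 and 0.036 m and height (world z) of each of vial_mid, stopper0_mid, stopper1_mid, stopper2_mid below 0.035 m and value of joint gate below 0.08 rad and linear speed of vial below 0.02 m/s and value of joint tray below 0.1 rad and x of stopper0_mid in the frame of stand between -0.064 and 0.064 m and y of stopper0_mid in the frame of stand between -0.146 and 0.005 m and x of stopper1_mid in the frame of stand between -0.064 and 0.064 m and y of stopper1_mid in the frame of stand between -0.146 and 0.005 m and x of stopper2_mid in the frame of stand between -0.064 and 0.064 m and y of stopper2_mid in the frame of stand between -0.146 and 0.005 m); the robot touches nothing.
It fails at once if the vial is lifted over the gate or the pen (x of vial_mid in the frame of passage between 0 and 0.152 m and y of vial_mid in the frame of passage between -0.036 and 0.036 m and height (world z) of vial_mid above 0.05 m).
It fails at once if the timer is moved more than 30 mm or tipped over (distance of timer from where it was at the start of the episode above 0.03 m or angle between timer's own z axis and vertical above 0.5 rad).
It fails at once if the beaker is moved more than 30 mm or tipped over (distance of beaker from where it was at the start of the episode above 0.03 m or angle between beaker's own z axis and vertical above 0.5 rad).
It fails at once if the dropper bottle is moved more than 30 mm or tipped over (distance of dropper from where it was at the start of the episode above 0.03 m or angle between dropper's own z axis and vertical above 0.5 rad).
It also fails if it takes over 61 s, if anything falls off the work surface, if the arm or the gripper's body presses on something with over 40 N, if the wrist force passes 120 N, or if a joint passes its speed limit or range.

## Robot

A 7-joint arm with a two-finger parallel gripper is mounted at the origin on the work surface; the furniture and walls round the work are solid. World frame = base frame: x ahead of the robot, y to its left, z up, the work surface at z = 0. Lengths are in m, angles in rad, forces in N, time in s.
With the tool pointing down it reaches from about 0.4 to 0.875 m from the base axis. Payload 19.3 kg.
Tool frame: the origin (TCP) lies at the very end of the fingers, on their centre line; the grasp point (between the pads) lies 19 mm behind it; y points along the fingers, x is the direction in which the jaws open and shut, and the axes are right-handed (so a half turn about y gives the same grasp; the last joint's range is limited). The gripper opens to 85 mm and grips with 20 to 120 N. Pads are 22 mm wide; open, the fingers measure 114 mm over their backs; the gripper's body (76 mm by 85 mm) begins 54 mm behind the grasp point. The pads swing forward as they close: fully open they stand 13 mm farther back than shut.
Start: joints at [-1.401, 0.521, -0.036, 1.599, 0.021, 1.021, -0.113], TCP at [0.148, 0.607, 0.231] pointing down, gripper open.
Joint ranges: [-2.91, 2.91], [-0.3, 2.13], [-1.5, 1.42], [0.17, 2.43], [-1.26, 4.41], [0.16, 1.93], [-2.52, 2.52]. Speed limits (rad/s): [1.89, 1.89, 2.39, 2.39, 3.01, 3.01, 3.01].

## Interface

Orientations are given as [roll, pitch, yaw] about the fixed x, y, z axes, in that order (R = Rz(yaw) Ry(pitch) Rx(roll)).
In Python, from workcell import bot gives the robot as it stands. The module is installed in compiled form; this text tells all that it offers.
- The arm moves only by the shell command python3 -m crank 'ROWS' [FORCE]. ROWS is JSON, a list of rows, each an object of numbers: "hand": the closure, from 0 (fully open) to 1 (shut); "dx", "dy", "dz": the shift along the tool's x, y, z in mm; "yaw": the turn about the tool's y in rad. In form: [{"hand": .., "dx": .., "dy": .., "dz": .., "yaw": ..}, ...]. A call has 1 to 12 rows; each row is the pose to reach, as a shift and turn from the pose commanded when the call began, along the tool's axes at that moment; what a row does not reach only later rows make up. A row lasts 1/12 s, in which the tool goes at most 41.7 mm and 7.16 degrees, less where a joint would pass 70% of its speed; a pose out of reach is approached as far as the arm can. A call with a gripper value outside its range is refused whole. The fingers move at their own pace and stop on an object; FORCE is the grip in N (left out, the last holds). Time passes only in rows, so rows that repeat a pose let the fingers close. It gives the time, the measured TCP pose, the force and the opening at its end, in the units of the state.
- bot.observe(): the state, without advancing time (a new reading comes with each control period).
- bot.grab_frame(name): name is "side" or "top" or "wrist"; returns the picture (384x512x3 uint8, red, green, blue); there is no depth.
- bot.camera_info(name): a dict with "fx", "fy", "cx", "cy" (pixels), "rvec" (rotation vector, rad) and "tvec" (3), from world to camera coordinates, as OpenCV has them. Camera axes: x right, y down, z forward; pixel columns grow to the right and rows downward; lengths in m; the calibration is good to about 2 mm. A picture is of the moment at which its call begins: read the wrist's pose just before it. camera_info takes no time and is no camera call; for the wrist camera it gives the pose at the moment of the call.
- bot.job_done(): hands the job in, once; it reports no verdict.
The state is a dict: "clock": time; "qpos": joint angles; "qd": joint speeds; "joint_efforts": joint torques, N m; "position": TCP position; "tool_rot": TCP orientation; "force": force on the tool from outside, world axes, zero at the start; "moment": the same for the moment, N m; "grip_width": finger opening in m.
Only numpy, scipy, OpenCV 4.12 (cv2) and the standard library are available. Lean on these libraries where they do the work, as an engineer would, in place of code of your own. Each camera call takes 0.05 s, during which the arm holds its last target.

## Working session

There is one attempt and no reset: what is moved stays moved. The work goes in short steps, Python scripts to look and compute and a shell command to move; the robot and the scene stay as the last step left them, time stands still between calls to the robot, and variables do not carry over. Pictures are saved under pics/ and viewed, and the job is handed in when it is done.

```bash
mkdir -p pics; python3 - <<'E'
from workcell import bot
import cv2
print(bot.observe())
for n in ("side","top","wrist"):
    print(n,bot.camera_info(n))
    cv2.imwrite(f"pics/{n}0.png",cv2.cvtColor(bot.grab_frame(n),cv2.COLOR_RGB2BGR))
E
```

```text
{'clock': 0.0, 'qpos': array([-1.40122681,  0.52199519, -0.03632437,  1.59999293,  0.02121981,
        1.02110249, -0.11279924]), 'qd': array([-0.00049321,  0.00029108, -0.00094184,  0.00016789,  0.00087475,
        0.00041683, -0.00026054]), 'joint_efforts': array([-9.00177001e-04, -9.27089381e+01,  1.97971657e+00, -3.69939852e+01,
        1.78627350e-02,  7.96258537e-03, -2.97467864e-05]), 'position': array([0.14838823, 0.60678852, 0.2307429 ]), 'tool_rot': array([-1.57089404e+00,  1.10812210e-03,  1.33102500e+00]), 'force': array([-0.79808565, -0.83140276,  0.59525796]), 'moment': array([-0.03966009,  0.01172228,  0.01583955]), 'grip_width': 0.08576622114190745}
side {'fx': 348.25818356968074, 'fy': 348.25818356968074, 'cx': 260.27882245387065, 'cy': 190.52869432341345, 'rvec': array([ 0.53939677, -2.78818617,  1.05333804]), 'tvec': array([0.47571233, 0.22008497, 0.80908238])}
top {'fx': 440.58752508135683, 'fy': 440.58752508135683, 'cx': 250.52269020096722, 'cy': 197.6555923136843, 'rvec': array([ 2.17681252, -2.19078636,  0.12564347]), 'tvec': array([-0.04829088,  0.53720832,  1.16484797])}
wrist {'fx': 326.57542264392845, 'fy': 326.57542264392845, 'cx': 252.92918730260018, 'cy': 190.5845123644608, 'rvec': array([-2.28336096, -1.79256852, -0.26210761]), 'tvec': array([-0.62546045, -0.03781172,  0.37769099])}
```

View pics/top0.png

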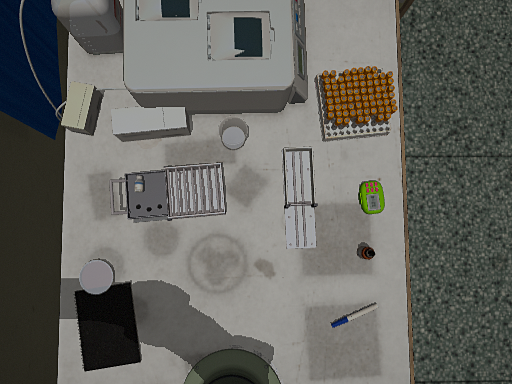

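View pics/side0.png

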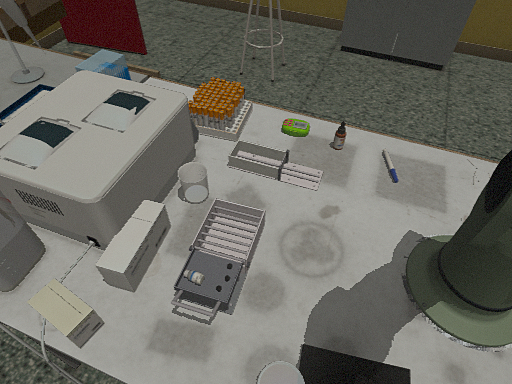

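View pics/wrist0.png

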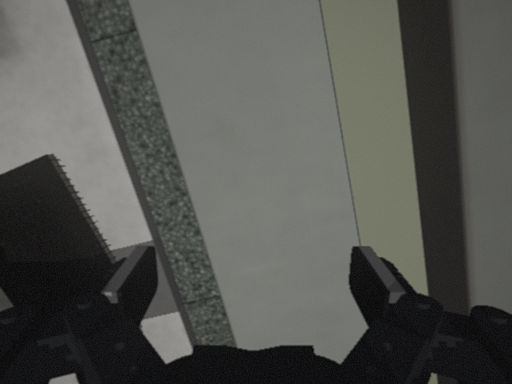

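```bash
cat > h.py <<'E'
import numpy as np, cv2
from workcell import bot
def cam(n):
    c=bot.camera_info(n); K=np.array([[c['fx'],0,c['cx']],[0,c['fy'],c['cy']],[0,0,1.]])
    return K,np.array(c['rvec']),np.array(c['tvec'])
def proj(n,P,c=None):
    K,r,t=c or cam(n); return cv2.projectPoints(np.atleast_2d(np.float64(P)),r,t,K,None)[0][:,0]
def ray(n,px,z,c=None):
    K,r,t=c or cam(n); R=cv2.Rodrigues(r)[0]; C=-R.T@t
    d=R.T@np.linalg.inv(K)@np.array([px[0],px[1],1.]); return C+d*(z-C[2])/d[2]
def crop(n,img,x0,y0,x1,y1,s,out):
    o=cv2.resize(img[y0:y1,x0:x1],None,fx=s,fy=s,interpolation=cv2.INTER_CUBIC)
    for x in range((x0+9)//10*10,x1,10):
        cv2.line(o,((x-x0)*s,0),((x-x0)*s,6),(0,0,255),1)
        if x%20==0: cv2.putText(o,str(x),((x-x0)*s,18),0,.4,(0,0,255),1)
    for y in range((y0+9)//10*10,y1,10):
        cv2.line(o,(0,(y-y0)*s),(6,(y-y0)*s),(0,0,255),1)
        if y%20==0: cv2.putText(o,str(y),(8,(y-y0)*s),0,.4,(0,0,255),1)
    cv2.imwrite(out,o)
E
python3 - <<'E'
from h import *
t=cv2.imread('pics/top0.png'); s=cv2.imread('pics/side0.png')
crop('top',t,100,150,240,230,5,'pics/t_stand.png')
crop('top',t,260,140,400,260,5,'pics/t_pass.png')
crop('side',s,160,190,280,330,4,'pics/s_stand.png')
crop('side',s,210,110,360,200,5,'pics/s_pass.png')
print(proj('top',[[0,0,0],[.148,.607,.231],[.5,0,0],[.5,.3,0]]),proj('side',[[.148,.607,.231],[.5,0,0]]))
E
```

```text
[[232.25733555 400.84715953]
 [-56.25752427 372.6772373 ]
 [231.61472639 211.98326932]
 [121.83394623 212.65107346]] [[403.2360439  721.61865054]
 [264.24034023 219.30305183]]
```

View pics/t_stand.png

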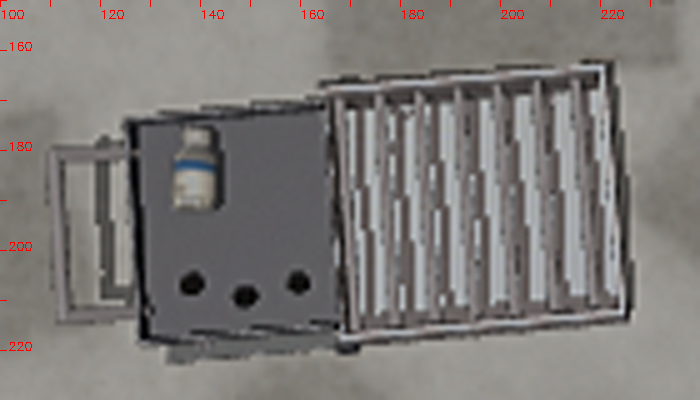

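View pics/t_pass.png

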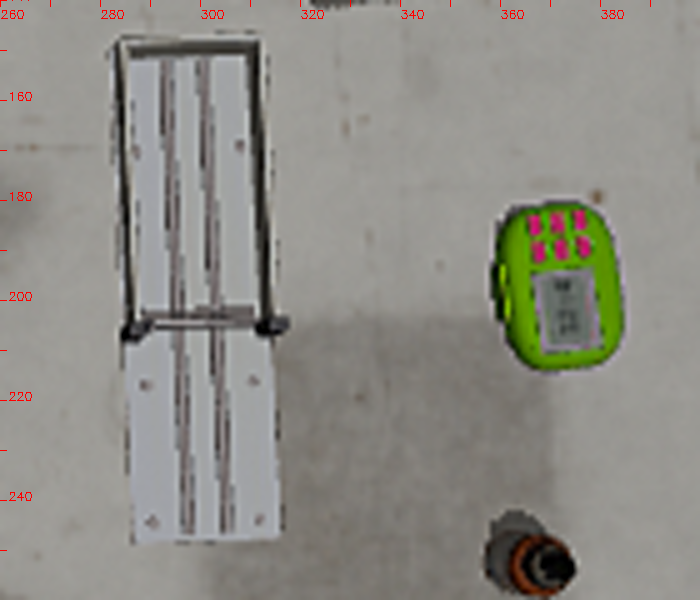

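View pics/s_stand.png

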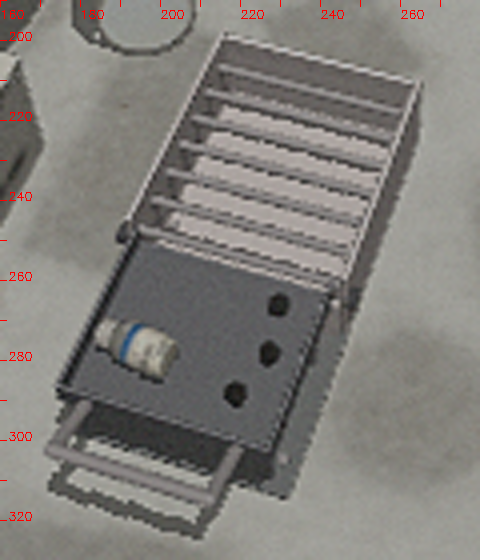

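View pics/s_pass.png

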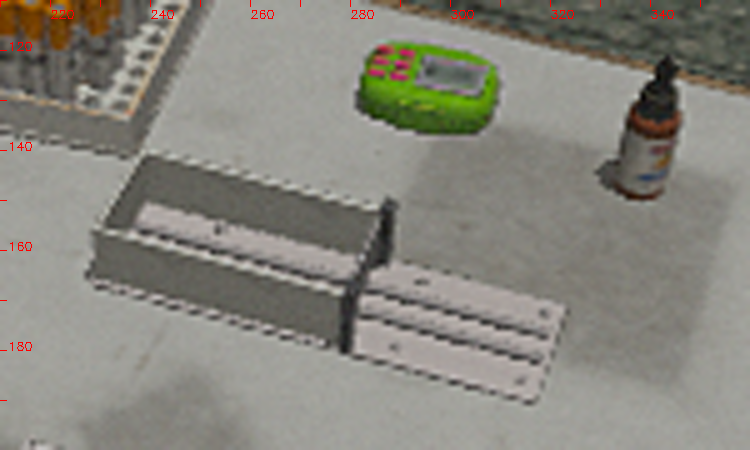

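```bash
cat > fit.py <<'E'
from h import *
from scipy.optimize import least_squares
C={n:cam(n) for n in('top','side')}
def T(p,P):
    P=np.array(P)/1000; c,s=np.cos(p[2]),np.sin(p[2])
    return np.c_[p[0]+c*P[:,0]-s*P[:,1],p[1]+s*P[:,0]+c*P[:,1],P[:,2]]
def fit(obs,p0):
    def f(p): return np.concatenate([(proj(n,T(p,[o[0] for o in L]),C[n])-np.array([o[1] for o in L])).ravel() for n,L in obs.items()])
    r=least_squares(f,p0,loss='soft_l1'); print(r.x.round(4)); print(f(r.x).reshape(-1,2).round(1).tolist()); return r.x
if __name__=='__main__':
    S={'top':[((0,140,70),(111.3,197.3)),((67,-148,60),(220.5,163)),((-67,-148,60),(225,213.5)),((62,107,57),(125.5,174)),((-62,107,57),(128.5,218)),((0,-131,48),(215.5,190)),((0,-5,48),(168,193))],
       'side':[((-40,140,70),(212,314)),((40,140,70),(172,303)),((67,-148,60),(213,199.5)),((-67,-148,60),(262,211))]}
    s=fit(S,[.55,.15,0])
    P={'top':[((-112,10.5,9),(297.5,246.8)),((-112,-10.5,9),(305.3,246.8)),((150,10.5,9),(292.7,151.5)),((150,-10.5,9),(300.5,151.5))],
       'side':[((-112,-10.5,9),(322,178)),((-112,10.5,9),(318,183.5)),((0,-36,52),(288,150.5)),((0,36,52),(279.5,168))]}
    p=fit(P,[.5,-.2,0])
    np.save('poses.npy',[s,p])
    for px in [(139.3,185),(138.5,207),(148.8,209.5),(159.5,206.5)]: print('top',px,ray('top',px,.055,C['top']).round(4))
    for px in [(366,192),(232,137),(97,277),(366,254)]: print('by',px,ray('top',px,.05,C['top']).round(3))
E
python3 fit.py
```

```text
[0.5482 0.1693 0.0851]
[[0.1, -0.3], [0.0, -0.6], [-0.1, -0.6], [-1.5, -1.0], [-1.4, 2.0], [1.0, -1.4], [1.0, -0.1], [-1.1, 1.2], [1.4, 0.6], [1.4, -1.5], [2.8, -0.5]]
[ 0.5143 -0.1851  0.0267]
[[-0.4, 0.6], [-0.5, 0.3], [0.2, 0.8], [-0.0, 0.6], [-2.1, -1.1], [0.2, -1.7], [-1.1, 0.5], [-0.1, -0.8]]
top (139.3, 185) [0.5691 0.241  0.055 ]
top (138.5, 207) [0.5112 0.2422 0.055 ]
top (148.8, 209.5) [0.5045 0.2153 0.055 ]
top (159.5, 206.5) [0.5122 0.1875 0.055 ]
by (366, 192) [ 0.548 -0.359  0.05 ]
by (232, 137) [ 0.698 -0.003  0.05 ]
by (97, 277) [0.331 0.347 0.05 ]
by (366, 254) [ 0.384 -0.354  0.05 ]
```

```bash
cat > to.py <<'E'
# usage: to(x,y,z,yaw) -> tool-axis shift from the measured pose
from h import *
def to(x,y,z,yaw=None,grasp=False):
    o=bot.observe(); p=o['position']; from scipy.spatial.transform import Rotation as Rn
    R=Rn.from_euler('xyz',o['tool_rot']).as_matrix()
    d=R.T@(np.array([x,y,z])-p)*1000
    w=o['tool_rot'][2]
    dy=0 if yaw is None else -((yaw-w+np.pi)%(2*np.pi)-np.pi)
    print('t%.2f'%o['clock'],'dx %.1f dy %.1f dz %.1f yaw %.3f'%(*d,dy),'now',p.round(4),o['tool_rot'].round(3),'w',round(o['grip_width'],4),'F',o['force'].round(1))
E
python3 - <<'E'
from to import *
to(.536,.309,.22,1.656)
E
```

```text
t0.15 dx -197.3 dy 11.1 dz -447.2 yaw -0.325 now [0.1484 0.6069 0.2309] [-1.571e+00  1.000e-03  1.331e+00] w 0.0852 F [ 0.5  0.6 -0.1]
```

```bash
python3 -m crank '[{"hand":0,"dx":-197,"dy":11,"dz":-447,"yaw":-0.325},{"hand":0,"dx":-197,"dy":11,"dz":-447,"yaw":-0.325},{"hand":0,"dx":-197,"dy":11,"dz":-447,"yaw":-0.325},{"hand":0,"dx":-197,"dy":11,"dz":-447,"yaw":-0.325},{"hand":0,"dx":-197,"dy":11,"dz":-447,"yaw":-0.325},{"hand":0,"dx":-197,"dy":11,"dz":-447,"yaw":-0.325},{"hand":0,"dx":-197,"dy":11,"dz":-447,"yaw":-0.325},{"hand":0,"dx":-197,"dy":11,"dz":-447,"yaw":-0.325},{"hand":0,"dx":-197,"dy":11,"dz":-447,"yaw":-0.325},{"hand":0,"dx":-197,"dy":11,"dz":-447,"yaw":-0.325},{"hand":0,"dx":-197,"dy":11,"dz":-447,"yaw":-0.325},{"hand":0,"dx":-197,"dy":11,"dz":-447,"yaw":-0.325}]' 40
python3 - <<'E'
from to import *
to(.536,.309,.22,1.656)
E
```

```text
clock: 1.15
position: [0.5385, 0.3064, 0.2201]
tool_rot: [-1.571, 0.001, 1.654]
force: [0.3, 0.5, -0.4]
grip_width: 0.0852
t1.15 dx 2.8 dy 0.1 dz 2.2 yaw -0.002 now [0.5385 0.3064 0.2201] [-1.571e+00  1.000e-03  1.654e+00] w 0.0852 F [ 0.3  0.5 -0.4]
```

```bash
python3 - <<'E'
from to import *
c=cam('wrist'); im=cv2.cvtColor(bot.grab_frame('wrist'),cv2.COLOR_RGB2BGR)
import pickle; pickle.dump(c,open('w1.pkl','wb'))
cv2.imwrite('pics/w1r.png',im); crop('w',im,0,0,512,384,1,'pics/w1.png')
from fit import T
s,p=np.load('poses.npy')
print(proj('w',T(s,[(38,140,70),(-38,140,70),(0,140,70),(62,107,57),(-62,107,57)]),c).round(1))
to(.536,.309,.22,1.656)
E
```

```text
[[255.4 211.1]
 [255.4 130.5]
 [255.4 172.2]
 [222.7 229. ]
 [218.7 102.1]]
t1.20 dx 7.4 dy -0.2 dz 5.8 yaw -0.007 now [0.5424 0.302  0.2198] [-1.573  0.003  1.649] w 0.0852 F [ 1.9 -7.8 -1.2]
```

View pics/w1.png

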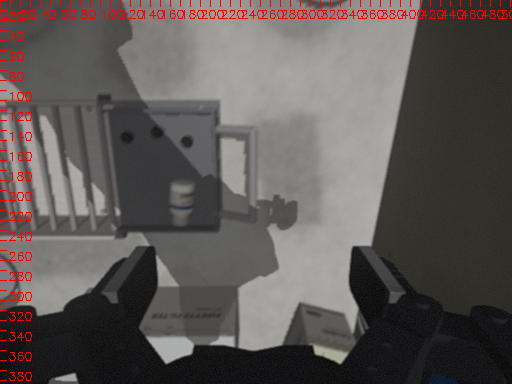

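```bash
python3 -m crank '[{"hand":0,"dx":0,"dy":0,"dz":0,"yaw":0},{"hand":0,"dx":0,"dy":0,"dz":0,"yaw":0},{"hand":0,"dx":0,"dy":0,"dz":0,"yaw":0}]'
python3 - <<'E'
from to import *
to(.536,.309,.22,1.656)
c=cam('wrist'); im=cv2.cvtColor(bot.grab_frame('wrist'),cv2.COLOR_RGB2BGR)
crop('w',im,100,80,300,250,4,'pics/w2.png')
from fit import T
s,p=np.load('poses.npy')
print(proj('w',T(s,[(38,140,70),(-38,140,70),(0,140,70),(62,107,57),(-62,107,57)]),c).round(1))
to(.536,.309,.22,1.656)
E
```

```text
clock: 1.45
position: [0.5351, 0.3103, 0.2201]
tool_rot: [-1.57, -0.0, 1.657]
force: [0.2, -0.8, -0.6]
grip_width: 0.0853
t1.45 dx -1.4 dy 0.1 dz -0.8 yaw 0.001 now [0.5351 0.3103 0.2201] [-1.57  -0.     1.657] w 0.0853 F [ 0.2 -0.8 -0.6]
[[250.5 214.2]
 [250.5 134.1]
 [250.5 175.6]
 [218.1 231.8]
 [214.1 105.6]]
t1.50 dx -1.7 dy 0.3 dz -0.9 yaw 0.002 now [0.535  0.3106 0.2203] [-1.57  -0.     1.658] w 0.0854 F [0.4 0.3 1. ]
```

View pics/w2.png

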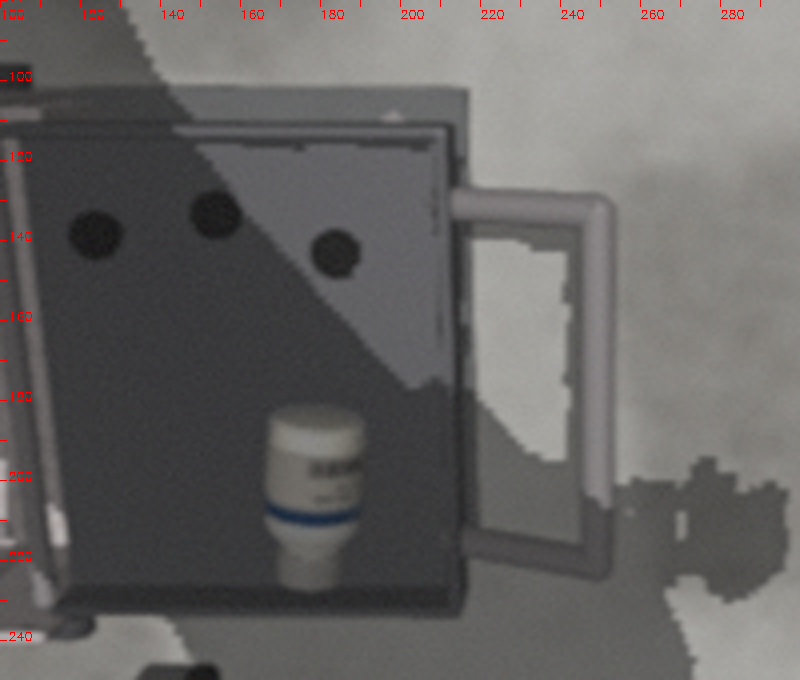

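```bash
python3 -m crank '[{"hand":0.75,"dx":0,"dy":0,"dz":0,"yaw":0},{"hand":0.75,"dx":-3.7,"dy":40,"dz":-2.5,"yaw":0},{"hand":0.75,"dx":-3.7,"dy":80,"dz":-2.5,"yaw":0},{"hand":0.75,"dx":-3.7,"dy":100,"dz":-2.5,"yaw":0},{"hand":0.75,"dx":-3.7,"dy":100,"dz":-2.5,"yaw":0},{"hand":0.75,"dx":-3.7,"dy":100,"dz":-2.5,"yaw":0}]'
python3 - <<'E'
from to import *
to(.5375,.3068,.056,1.656)
for th in [.03*i for i in range(1,13)]+[.36+.07*i for i in range(1,12)]:
    print(round(th,2),round(142.6*(np.cos(th+.1905)-np.cos(.1905)),1),round(-142.6*(np.sin(th+.1905)-np.sin(.1905)),1))
c=cam('wrist'); im=cv2.cvtColor(bot.grab_frame('wrist'),cv2.COLOR_RGB2BGR)
crop('w',im,0,0,512,384,1,'pics/w3.png')
E
```

```text
clock: 2.0
position: [0.5381, 0.3065, 0.1203]
tool_rot: [-1.57, 0.0, 1.657]
force: [0.6, -0.7, 1.3]
grip_width: 0.0215
t2.00 dx 0.3 dy 64.3 dz 0.5 yaw 0.001 now [0.5381 0.3065 0.1203] [-1.57   0.     1.657] w 0.0215 F [ 0.6 -0.7  1.3]
0.03 -0.9 -4.2
0.06 -1.9 -8.3
0.09 -3.0 -12.5
0.12 -4.2 -16.6
0.15 -5.6 -20.6
0.18 -7.1 -24.6
0.21 -8.7 -28.6
0.24 -10.4 -32.5
0.27 -12.3 -36.4
0.3 -14.2 -40.2
0.33 -16.3 -43.9
0.36 -18.5 -47.6
0.43 -24.0 -55.9
0.5 -30.1 -63.8
0.57 -36.7 -71.3
0.64 -43.8 -78.3
0.71 -51.4 -84.7
0.78 -59.5 -90.7
0.85 -67.9 -96.0
0.92 -76.7 -100.8
0.99 -85.8 -104.9
1.06 -95.1 -108.3
1.13 -104.7 -111.2
```

View pics/w3.png

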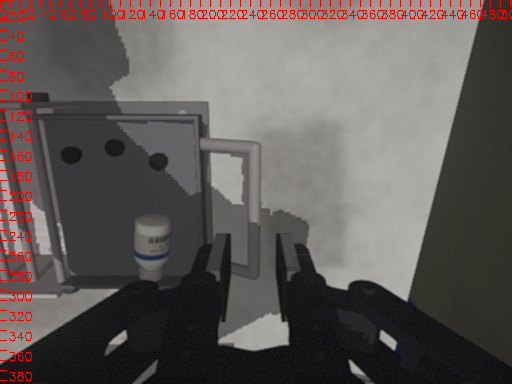

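```bash
python3 -m crank '[{"hand":0.75,"dx":0,"dy":30,"dz":0,"yaw":0},{"hand":0.75,"dx":0,"dy":55,"dz":0,"yaw":0},{"hand":0.75,"dx":0,"dy":64,"dz":0,"yaw":0},{"hand":0.75,"dx":0,"dy":64,"dz":0,"yaw":0},{"hand":1,"dx":0,"dy":64,"dz":0,"yaw":0},{"hand":1,"dx":0,"dy":64,"dz":0,"yaw":0},{"hand":1,"dx":0,"dy":64,"dz":0,"yaw":0},{"hand":1,"dx":0,"dy":64,"dz":0,"yaw":0},{"hand":1,"dx":0,"dy":64,"dz":0,"yaw":0}]' 30
python3 - <<'E'
from to import *
to(.5375,.3068,.056,1.656)
E
```

```text
clock: 2.8
position: [0.5394, 0.307, 0.0579]
tool_rot: [-1.573, -0.002, 1.656]
force: [-1.6, 2.9, 9.6]
grip_width: 0.0063
t2.80 dx -0.1 dy 1.9 dz 1.9 yaw 0.000 now [0.5394 0.307  0.0579] [-1.573 -0.002  1.656] w 0.0063 F [-1.6  2.9  9.6]
```

```bash
python3 - <<'E'
from to import *
c=cam('wrist'); im=cv2.cvtColor(bot.grab_frame('wrist'),cv2.COLOR_RGB2BGR)
crop('w',im,150,150,350,320,4,'pics/w4.png')
im=cv2.cvtColor(bot.grab_frame('side'),cv2.COLOR_RGB2BGR)
crop('w',im,130,180,280,330,4,'pics/s4.png')
to(.5375,.3068,.056,1.656)
E
```

```text
t2.90 dx -0.1 dy 2.0 dz 2.0 yaw 0.000 now [0.5395 0.307  0.058 ] [-1.573 -0.002  1.656] w 0.0067 F [-1.4  2.5  9.4]
```

View pics/w4.png

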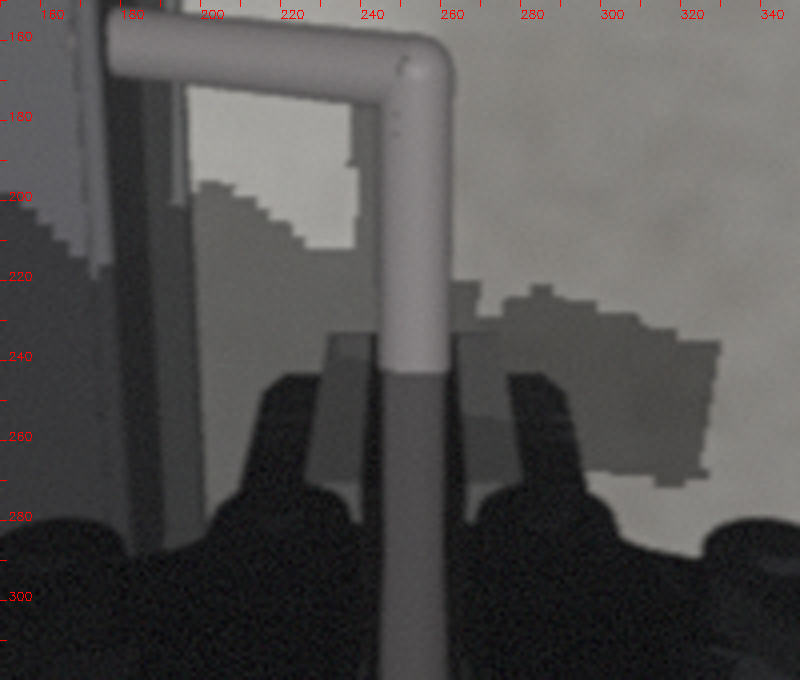

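View pics/s4.png

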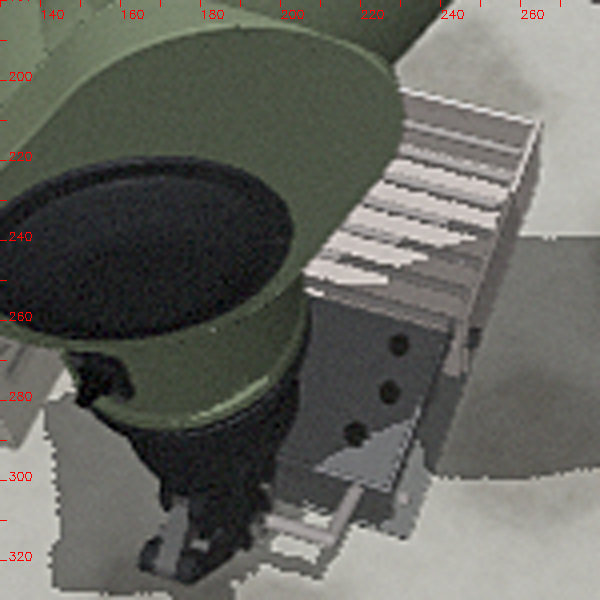

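```bash
python3 -m crank '[{"hand":1,"dx":-0.9,"dy":-4.2,"dz":0,"yaw":0},{"hand":1,"dx":-1.9,"dy":-8.3,"dz":0,"yaw":0},{"hand":1,"dx":-3,"dy":-12.5,"dz":0,"yaw":0},{"hand":1,"dx":-4.2,"dy":-16.6,"dz":0,"yaw":0},{"hand":1,"dx":-5.6,"dy":-20.6,"dz":0,"yaw":0},{"hand":1,"dx":-7.1,"dy":-24.6,"dz":0,"yaw":0},{"hand":1,"dx":-8.7,"dy":-28.6,"dz":0,"yaw":0},{"hand":1,"dx":-10.4,"dy":-32.5,"dz":0,"yaw":0},{"hand":1,"dx":-10.4,"dy":-32.5,"dz":0,"yaw":0}]'
python3 - <<'E'
from to import *
im=cv2.cvtColor(bot.grab_frame('side'),cv2.COLOR_RGB2BGR)
crop('w',im,130,180,280,330,4,'pics/s5.png')
im=cv2.cvtColor(bot.grab_frame('top'),cv2.COLOR_RGB2BGR)
crop('w',im,100,150,240,230,5,'pics/t5.png')
im=cv2.cvtColor(bot.grab_frame('wrist'),cv2.COLOR_RGB2BGR)
crop('w',im,0,0,512,384,1,'pics/w5.png')
to(.5375,.3068,.056,1.656)
E
```

```text
clock: 3.65
position: [0.5402, 0.2969, 0.0906]
tool_rot: [-1.573, -0.002, 1.656]
force: [-0.8, 6.9, 0.7]
grip_width: 0.0063
t3.80 dx 9.8 dy 34.2 dz 1.9 yaw 0.000 now [0.5402 0.2971 0.0901] [-1.573 -0.002  1.656] w 0.0064 F [1.3 6.6 1.8]
```

View pics/s5.png

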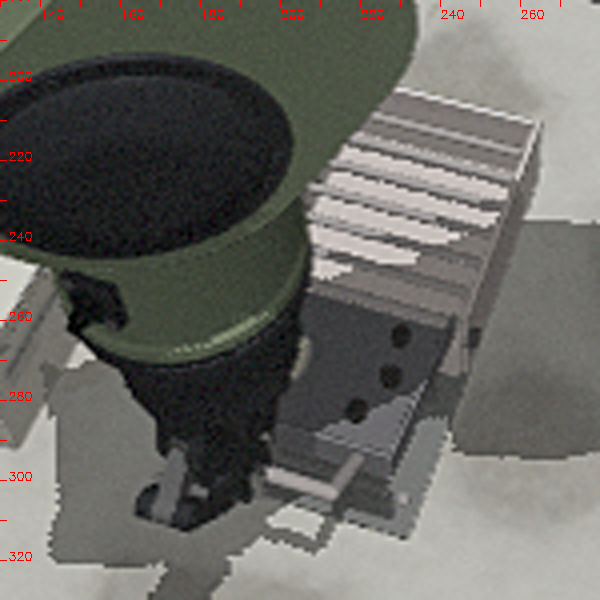

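View pics/t5.png

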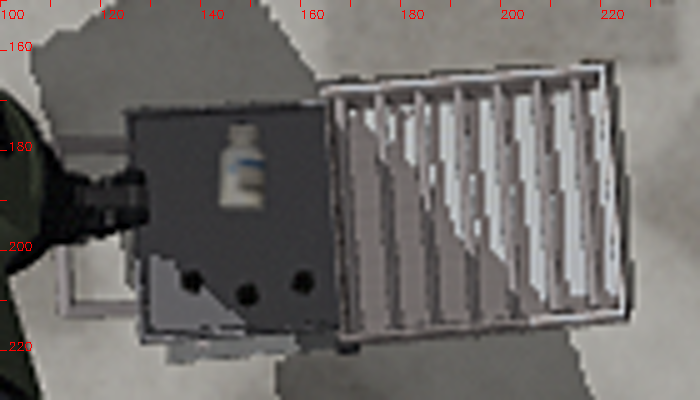

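View pics/w5.png

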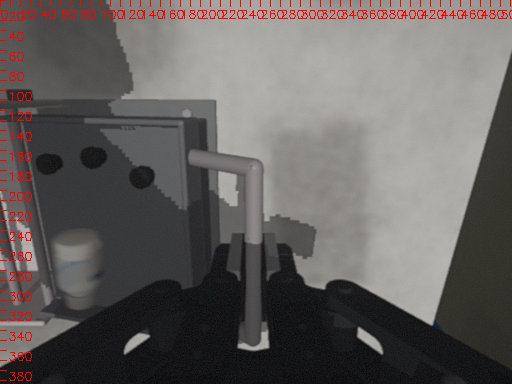

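```bash
python3 -m crank '[{"hand":1,"dx":0,"dy":0,"dz":0,"yaw":0},{"hand":1,"dx":0,"dy":0,"dz":0,"yaw":0},{"hand":1,"dx":0,"dy":0,"dz":0,"yaw":0},{"hand":1,"dx":0,"dy":0,"dz":0,"yaw":0},{"hand":1,"dx":-1.9,"dy":-3.9,"dz":0,"yaw":0},{"hand":1,"dx":-3.8,"dy":-7.7,"dz":0,"yaw":0},{"hand":1,"dx":-5.9,"dy":-11.4,"dz":0,"yaw":0},{"hand":1,"dx":-8.1,"dy":-15.1,"dz":0,"yaw":0},{"hand":1,"dx":-8.1,"dy":-15.1,"dz":0,"yaw":0},{"hand":1,"dx":-8.1,"dy":-15.1,"dz":0,"yaw":0}]'
python3 - <<'E'
from to import *
im=cv2.cvtColor(bot.grab_frame('top'),cv2.COLOR_RGB2BGR)
crop('w',im,100,150,240,230,5,'pics/t6.png')
to(.5375,.3068,.056,1.656)
E
```

```text
clock: 4.63
position: [0.5409, 0.2893, 0.1055]
tool_rot: [-1.573, -0.003, 1.657]
force: [-0.3, 7.9, 3.7]
grip_width: 0.0066
t4.68 dx 17.5 dy 49.5 dz 1.9 yaw 0.001 now [0.5408 0.2894 0.1054] [-1.573 -0.003  1.657] w 0.0061 F [-0.7  8.5  2.9]
```

View pics/t6.png

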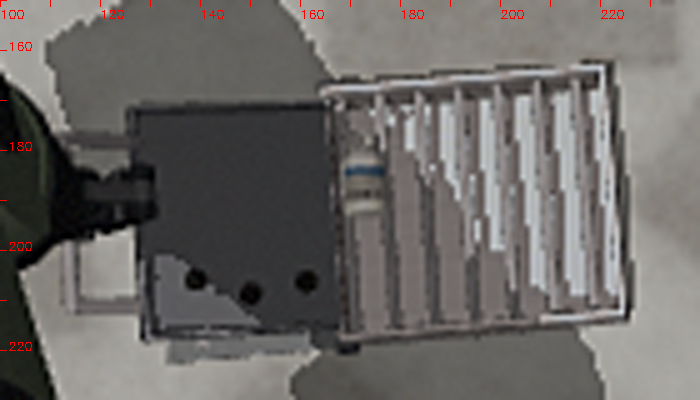

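```bash
python3 -m crank '[{"hand":1,"dx":-5.5,"dy":-8.3,"dz":0,"yaw":0},{"hand":1,"dx":-11.6,"dy":-16.2,"dz":0,"yaw":0},{"hand":1,"dx":-14.8,"dy":-20,"dz":0,"yaw":0},{"hand":1,"dx":-18.2,"dy":-23.7,"dz":0,"yaw":0},{"hand":1,"dx":-21.7,"dy":-27.2,"dz":0,"yaw":0},{"hand":1,"dx":-25.3,"dy":-30.7,"dz":0,"yaw":0},{"hand":1,"dx":-29,"dy":-34,"dz":0,"yaw":0},{"hand":1,"dx":-32.9,"dy":-37.1,"dz":0,"yaw":0},{"hand":1,"dx":-41,"dy":-43.1,"dz":0,"yaw":0},{"hand":1,"dx":-49.4,"dy":-48.4,"dz":0,"yaw":0},{"hand":1,"dx":-58.2,"dy":-53.2,"dz":0,"yaw":0},{"hand":1,"dx":-58.2,"dy":-53.2,"dz":0,"yaw":0}]'
python3 - <<'E'
from to import *
im=cv2.cvtColor(bot.grab_frame('top'),cv2.COLOR_RGB2BGR)
crop('w',im,100,150,240,230,5,'pics/t7.png')
im=cv2.cvtColor(bot.grab_frame('side'),cv2.COLOR_RGB2BGR)
crop('w',im,130,180,280,330,4,'pics/s7.png')
to(.5375,.3068,.056,1.656)
E
```

```text
clock: 5.68
position: [0.5459, 0.2302, 0.16]
tool_rot: [-1.574, -0.003, 1.655]
force: [-5.8, 8.2, 15.2]
grip_width: 0.0065
t5.78 dx 75.6 dy 103.6 dz 2.1 yaw 0.000 now [0.5457 0.2313 0.1594] [-1.574 -0.003  1.656] w 0.0067 F [-4.1  7.7 14.4]
```

View pics/t7.png

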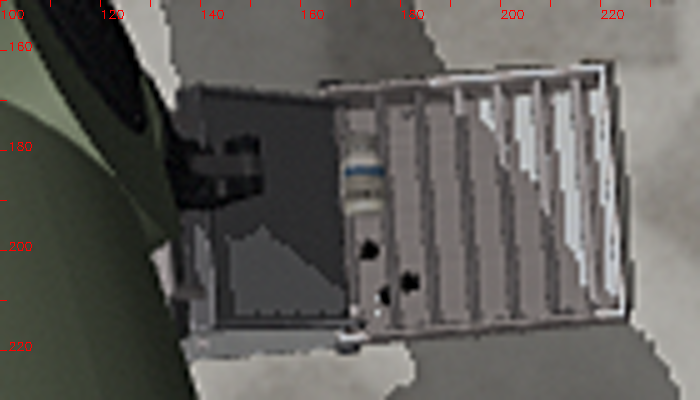

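View pics/s7.png

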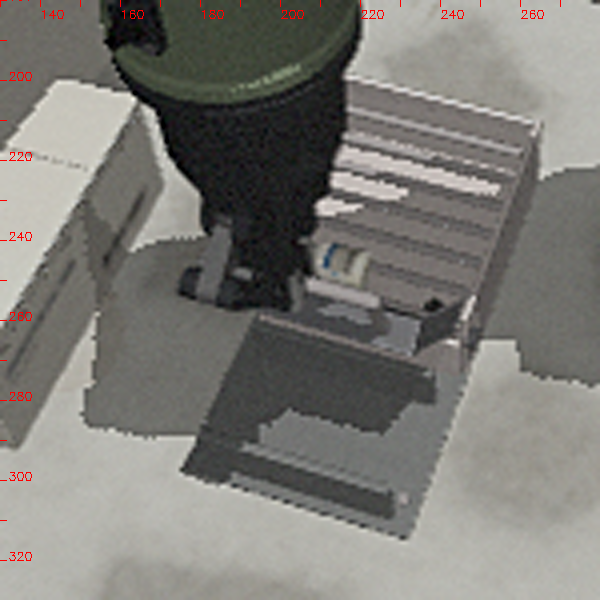

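```bash
python3 -m crank '[{"hand":1,"dx":0,"dy":0,"dz":0,"yaw":0},{"hand":1,"dx":0,"dy":0,"dz":0,"yaw":0},{"hand":1,"dx":0,"dy":0,"dz":0,"yaw":0},{"hand":1,"dx":0,"dy":0,"dz":0,"yaw":0}]'
python3 - <<'E'
from to import *
im=cv2.cvtColor(bot.grab_frame('top'),cv2.COLOR_RGB2BGR)
crop('w',im,155,155,235,230,8,'pics/t8.png')
im=cv2.cvtColor(bot.grab_frame('side'),cv2.COLOR_RGB2BGR)
crop('w',im,190,195,270,290,6,'pics/s8.png')
to(.5375,.3068,.056,1.656)
E
```

```text
clock: 6.12
position: [0.5457, 0.2317, 0.1592]
tool_rot: [-1.574, -0.003, 1.657]
force: [-4.3, 8.1, 15.1]
grip_width: 0.0063
t6.22 dx 75.2 dy 103.4 dz 2.0 yaw 0.001 now [0.5457 0.2317 0.1592] [-1.574 -0.003  1.657] w 0.0066 F [-4.7  8.2 14.9]
```

View pics/t8.png

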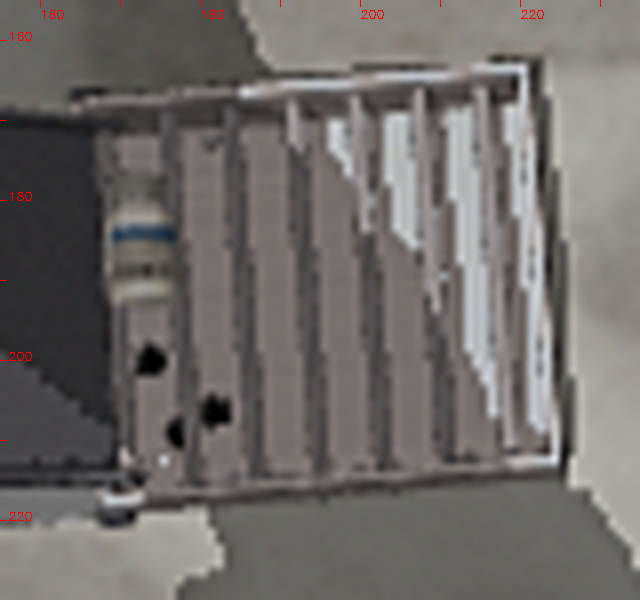

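View pics/s8.png

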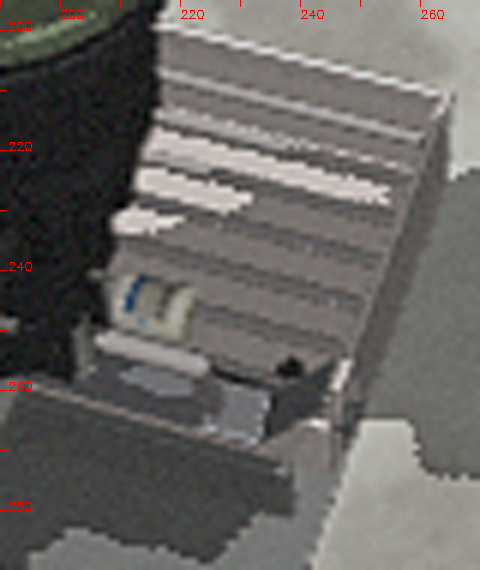

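```bash
python3 -m crank '[{"hand":1,"dx":8.8,"dy":4.8,"dz":0,"yaw":0},{"hand":1,"dx":17.2,"dy":10.1,"dz":0,"yaw":0},{"hand":1,"dx":25.3,"dy":16.1,"dz":0,"yaw":0},{"hand":1,"dx":32.9,"dy":22.5,"dz":0,"yaw":0},{"hand":1,"dx":40,"dy":29.5,"dz":0,"yaw":0},{"hand":1,"dx":46.6,"dy":37,"dz":0,"yaw":0},{"hand":1,"dx":52.7,"dy":44.9,"dz":0,"yaw":0},{"hand":1,"dx":58.2,"dy":53.2,"dz":0,"yaw":0},{"hand":1,"dx":66.3,"dy":68.3,"dz":0,"yaw":0},{"hand":1,"dx":72.5,"dy":84.2,"dz":0,"yaw":0},{"hand":1,"dx":74.8,"dy":92.5,"dz":0,"yaw":0},{"hand":1,"dx":76.7,"dy":100.8,"dz":0,"yaw":0}]'
python3 -m crank '[{"hand":1,"dx":0,"dy":0,"dz":0,"yaw":0},{"hand":1,"dx":0,"dy":0,"dz":0,"yaw":0},{"hand":0.75,"dx":0,"dy":0,"dz":0,"yaw":0},{"hand":0.75,"dx":0,"dy":0,"dz":0,"yaw":0},{"hand":0.75,"dx":0,"dy":0,"dz":0,"yaw":0},{"hand":0.75,"dx":0,"dy":-40,"dz":0,"yaw":0},{"hand":0.75,"dx":0,"dy":-80,"dz":0,"yaw":0},{"hand":0.75,"dx":0,"dy":-120,"dz":0,"yaw":0},{"hand":0.75,"dx":0,"dy":-150,"dz":0,"yaw":0},{"hand":0.75,"dx":0,"dy":-160,"dz":0,"yaw":0},{"hand":0.75,"dx":0,"dy":-160,"dz":0,"yaw":0}]'
python3 - <<'E'
from to import *
im=cv2.cvtColor(bot.grab_frame('top'),cv2.COLOR_RGB2BGR)
crop('w',im,100,155,235,230,5,'pics/t9.png')
to(.557,.151,.25,1.656)
E
```

```text
clock: 7.22
position: [0.5393, 0.3071, 0.0562]
tool_rot: [-1.572, -0.001, 1.656]
force: [-0.8, 0.2, 43.3]
grip_width: 0.0065
clock: 8.13
position: [0.5397, 0.3064, 0.2194]
tool_rot: [-1.575, -0.002, 1.655]
force: [-0.3, -0.4, -0.7]
grip_width: 0.0213
t8.18 dx -156.0 dy -32.9 dz -4.9 yaw -0.000 now [0.539  0.306  0.2172] [-1.572e+00 -1.000e-03  1.656e+00] w 0.0213 F [-0.1 -1.  -0.3]
```

View pics/t9.png

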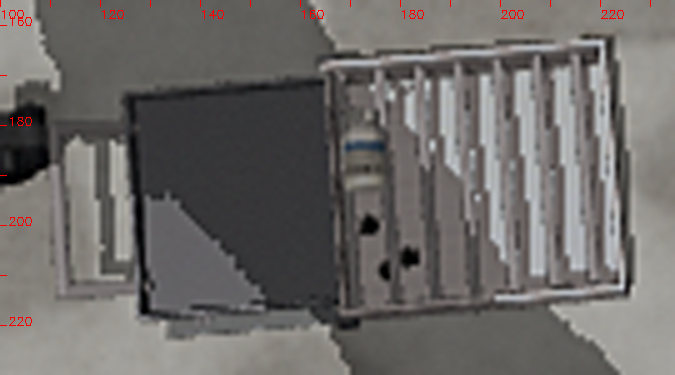

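```bash
python3 - <<'E'
from to import *
from fit import T
print(ray('top',(172.5,183),.055), T(np.load('poses.npy')[0],[(0,-15.5,55)]))
to(.560,.154,.20,1.656); print(bot.observe()['qpos'].round(2))
E
```

```text
[0.57400892 0.15412884 0.055     ] [[0.54951676 0.15385156 0.055     ]]
t8.18 dx -153.3 dy 17.1 dz -8.0 yaw -0.000 now [0.539  0.306  0.2172] [-1.572e+00 -1.000e-03  1.656e+00] w 0.0213 F [-0.1 -1.  -0.3]
[-0.59  0.53 -0.03  1.63  0.02  0.98  1.03]
```

```bash
python3 -m crank '[{"hand":0.55,"dx":-40,"dy":5,"dz":-5,"yaw":0},{"hand":0.55,"dx":-80,"dy":10,"dz":-10,"yaw":0},{"hand":0.55,"dx":-115,"dy":15,"dz":-15,"yaw":0},{"hand":0.55,"dx":-140,"dy":17,"dz":-20,"yaw":0},{"hand":0.55,"dx":-154,"dy":17,"dz":-20,"yaw":0},{"hand":0.55,"dx":-154,"dy":17,"dz":-20,"yaw":0},{"hand":0.55,"dx":-154,"dy":17,"dz":-20,"yaw":0},{"hand":0.55,"dx":-154,"dy":17,"dz":-20,"yaw":0}]'
python3 - <<'E'
from to import *
from fit import T
c=cam('wrist'); im=cv2.cvtColor(bot.grab_frame('wrist'),cv2.COLOR_RGB2BGR)
import pickle; pickle.dump(c,open('w10.pkl','wb'))
crop('w',im,60,40,400,340,2,'pics/w10.png')
s=np.load('poses.npy')[0]
print(proj('w',T(s,[(0,-5,48),(63,-5,48),(0,-26,48),(63,-26,48),(22,-15.5,55)]),c).round(1))
im=cv2.cvtColor(bot.grab_frame('side'),cv2.COLOR_RGB2BGR)
crop('w',im,190,195,270,290,6,'pics/s10.png')
to(.572,.154,.05,1.656)
E
```

```text
clock: 8.85
position: [0.5711, 0.1557, 0.1987]
tool_rot: [-1.57, -0.0, 1.657]
force: [0.5, 1.5, 0.3]
grip_width: 0.0386
[[263.9 151. ]
 [263.2 216.2]
 [240.7 151. ]
 [241.3 216.2]
 [252.3 176.5]]
t8.95 dx -2.0 dy 149.0 dz -0.7 yaw 0.002 now [0.5712 0.1559 0.199 ] [-1.57  -0.     1.658] w 0.0382 F [-0.1 -0.3  0.2]
```

View pics/w10.png

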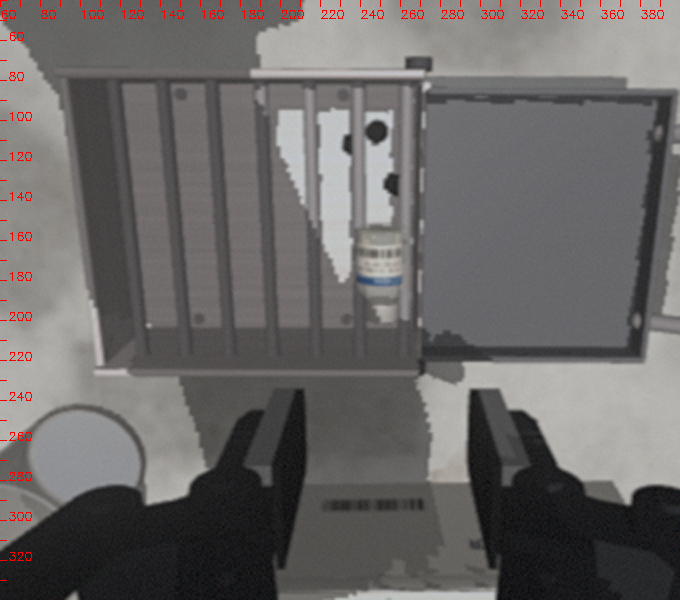

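View pics/s10.png

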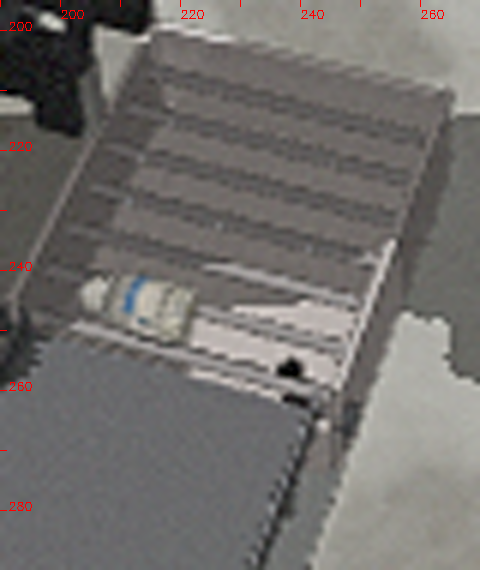

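```bash
python3 - <<'E'
from to import *
import pickle; c=pickle.load(open('w10.pkl','rb'))
v=ray('w',(249.5,177.8),.055,c);print(v, ray('top',(172.5,183),.055))
s=np.load('poses.npy')[0]
for px in [(248,105.5),(236,112),(256,132)]:
    P=ray('w',px,.008,c);print('stopper',P.round(3)); Q=ray('w',px,.052,c); print(proj('side',[P,Q]).round(1),proj('top',[P,Q]).round(1))
to(v[0],v[1],.05,1.656)
E
```

```text
[0.57284467 0.1533452  0.055     ] [0.57400892 0.15412884 0.055     ]
stopper [0.512 0.146 0.008]
[[237.7 261.7]
 [237.7 252.4]] [[177.8 207.9]
 [175.3 207.3]]
stopper [0.519 0.135 0.008]
[[236.9 256.8]
 [237.  248. ]] [[182.  205.2]
 [179.1 204.9]]
stopper [0.537 0.157 0.008]
[[226.3 261.7]
 [227.4 252.4]] [[174.2 198.7]
 [172.  199.1]]
t8.95 dx -2.8 dy 149.0 dz -1.5 yaw 0.002 now [0.5712 0.1559 0.199 ] [-1.57  -0.     1.658] w 0.0382 F [-0.1 -0.3  0.2]
```

```bash
python3 -m crank '[{"hand":0.55,"dx":-3,"dy":40,"dz":-1.5,"yaw":0},{"hand":0.55,"dx":-3,"dy":80,"dz":-1.5,"yaw":0},{"hand":0.55,"dx":-3,"dy":115,"dz":-1.5,"yaw":0},{"hand":0.55,"dx":-3,"dy":135,"dz":-1.5,"yaw":0},{"hand":0.55,"dx":-3,"dy":147,"dz":-1.5,"yaw":0},{"hand":0.55,"dx":-3,"dy":148,"dz":-1.5,"yaw":0},{"hand":1,"dx":-3,"dy":148,"dz":-1.5,"yaw":0},{"hand":1,"dx":-3,"dy":148,"dz":-1.5,"yaw":0},{"hand":1,"dx":-3,"dy":148,"dz":-1.5,"yaw":0},{"hand":1,"dx":-3,"dy":148,"dz":-1.5,"yaw":0},{"hand":1,"dx":-3,"dy":148,"dz":-1.5,"yaw":0}]' 25
python3 - <<'E'
from to import *
c=cam('wrist'); im=cv2.cvtColor(bot.grab_frame('wrist'),cv2.COLOR_RGB2BGR)
crop('w',im,100,100,400,384,2,'pics/w11.png')
to(.572,.154,.05,1.656)
E
```

```text
clock: 9.87
position: [0.5744, 0.1528, 0.0531]
tool_rot: [-1.574, -0.002, 1.656]
force: [-0.7, 5.4, 5.3]
grip_width: 0.0212
t9.92 dx 1.4 dy 3.1 dz 2.3 yaw 0.001 now [0.5744 0.1528 0.0531] [-1.574 -0.002  1.657] w 0.0212 F [-1.2  5.8  4.7]
```

View pics/w11.png

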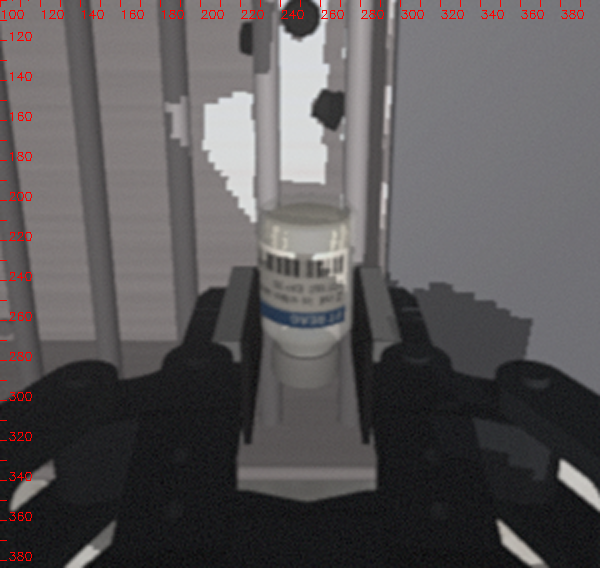

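```bash
python3 -m crank '[{"hand":1,"dx":0,"dy":-20,"dz":0,"yaw":0},{"hand":1,"dx":0,"dy":-50,"dz":0,"yaw":0},{"hand":1,"dx":0,"dy":-90,"dz":0,"yaw":0},{"hand":1,"dx":0,"dy":-130,"dz":0,"yaw":0},{"hand":1,"dx":-30,"dy":-130,"dz":20,"yaw":0.12},{"hand":1,"dx":-60,"dy":-130,"dz":40,"yaw":0.24},{"hand":1,"dx":-90,"dy":-130,"dz":60,"yaw":0.36},{"hand":1,"dx":-120,"dy":-130,"dz":80,"yaw":0.48},{"hand":1,"dx":-150,"dy":-130,"dz":105,"yaw":0.6},{"hand":1,"dx":-150,"dy":-130,"dz":105,"yaw":0.72},{"hand":1,"dx":-150,"dy":-130,"dz":105,"yaw":0.72}]'
python3 - <<'E'
from to import *
c=cam('wrist'); im=cv2.cvtColor(bot.grab_frame('wrist'),cv2.COLOR_RGB2BGR)
crop('w',im,100,100,400,384,2,'pics/w12.png')
to(.4493,-.1868,.15,-1.544)
E
```

```text
clock: 10.83
position: [0.4812, -0.0087, 0.1828]
tool_rot: [-1.572, -0.001, 0.926]
force: [0.9, 0.5, -0.5]
grip_width: 0.0212
t10.88 dx -164.0 dy 32.4 dz -80.1 yaw 2.480 now [ 0.4819 -0.0072  0.1826] [-1.572 -0.002  0.936] w 0.0209 F [-0.2  0.7  0.5]
```

View pics/w12.png

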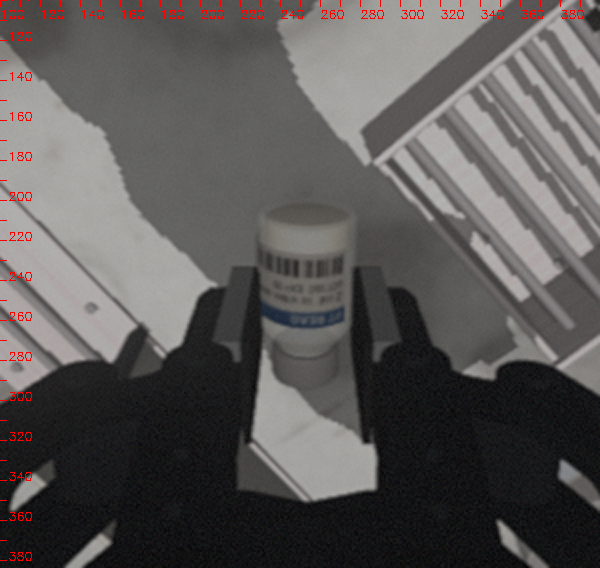

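```bash
python3 -m crank '[{"hand":1,"dx":-15,"dy":3,"dz":-7,"yaw":0.12},{"hand":1,"dx":-30,"dy":6,"dz":-14,"yaw":0.24},{"hand":1,"dx":-45,"dy":9,"dz":-21,"yaw":0.36},{"hand":1,"dx":-60,"dy":12,"dz":-28,"yaw":0.48},{"hand":1,"dx":-75,"dy":15,"dz":-35,"yaw":0.6},{"hand":1,"dx":-90,"dy":18,"dz":-42,"yaw":0.72},{"hand":1,"dx":-105,"dy":21,"dz":-49,"yaw":0.84},{"hand":1,"dx":-120,"dy":24,"dz":-56,"yaw":0.96},{"hand":1,"dx":-130,"dy":27,"dz":-63,"yaw":1.08},{"hand":1,"dx":-145,"dy":30,"dz":-70,"yaw":1.2},{"hand":1,"dx":-155,"dy":32,"dz":-76,"yaw":1.32},{"hand":1,"dx":-164,"dy":32,"dz":-80,"yaw":1.44}]'
python3 - <<'E'
from to import *
to(.4493,-.1868,.12,-1.544)
E
```

```text
clock: 11.88
position: [0.4496, -0.1866, 0.1494]
tool_rot: [-1.57, -0.001, -0.504]
force: [-0.8, -0.4, -0.5]
grip_width: 0.0213
t11.88 dx -0.2 dy 29.4 dz -0.3 yaw 1.040 now [ 0.4496 -0.1866  0.1494] [-1.57e+00 -1.00e-03 -5.04e-01] w 0.0213 F [-0.8 -0.4 -0.5]
```

```bash
python3 -m crank '[{"hand":1,"dx":0,"dy":10,"dz":0,"yaw":0.12},{"hand":1,"dx":0,"dy":20,"dz":0,"yaw":0.24},{"hand":1,"dx":0,"dy":30,"dz":0,"yaw":0.36},{"hand":1,"dx":0,"dy":40,"dz":0,"yaw":0.48},{"hand":1,"dx":0,"dy":50,"dz":0,"yaw":0.6},{"hand":1,"dx":0,"dy":50,"dz":0,"yaw":0.72},{"hand":1,"dx":0,"dy":50,"dz":0,"yaw":0.84},{"hand":1,"dx":0,"dy":50,"dz":0,"yaw":0.96},{"hand":1,"dx":0,"dy":50,"dz":0,"yaw":1.04},{"hand":1,"dx":0,"dy":50,"dz":0,"yaw":1.04},{"hand":1,"dx":0,"dy":50,"dz":0,"yaw":1.04}]'
python3 - <<'E'
from to import *
from fit import T
c=cam('wrist'); im=cv2.cvtColor(bot.grab_frame('wrist'),cv2.COLOR_RGB2BGR)
crop('w',im,100,0,400,384,2,'pics/w13.png')
p=np.load('poses.npy')[1]
print(proj('w',T(p,[(-112,10.5,10),(-112,-10.5,10),(0,10.5,10),(0,-10.5,10),(-30,0,10)]),c).round(1))
im=cv2.cvtColor(bot.grab_frame('top'),cv2.COLOR_RGB2BGR)
crop('w',im,250,140,350,260,5,'pics/t13.png')
to(.4493,-.1868,.12,-1.544)
E
```

```text
clock: 12.8
position: [0.4495, -0.1857, 0.0993]
tool_rot: [-1.571, 0.0, -1.537]
force: [-0.5, -0.5, -0.7]
grip_width: 0.0207
[[241.1 253.8]
 [267.8 254. ]
 [240.6 106.6]
 [271.2 106.8]
 [255.5 150.1]]
t12.90 dx 0.8 dy -20.6 dz 0.1 yaw 0.005 now [ 0.4492 -0.186   0.0994] [-1.57   0.    -1.539] w 0.0212 F [ 0.3  1.  -1.2]
```

View pics/w13.png

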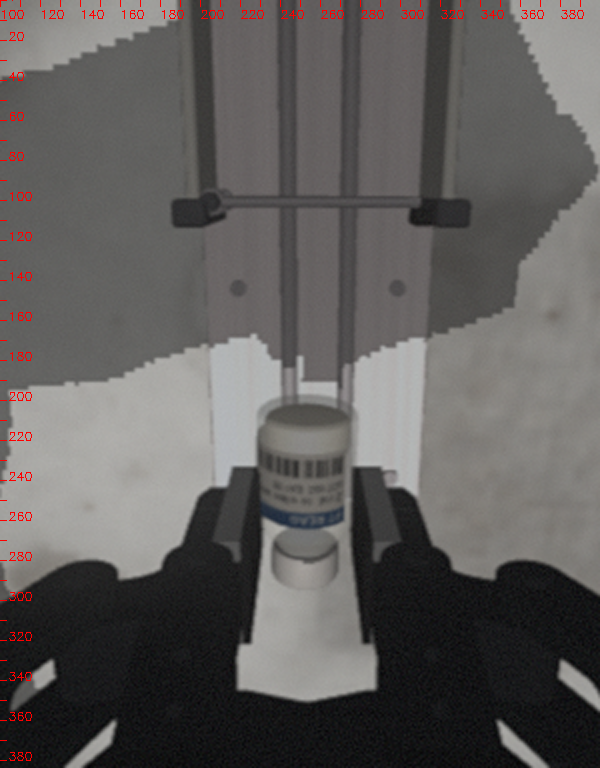

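View pics/t13.png

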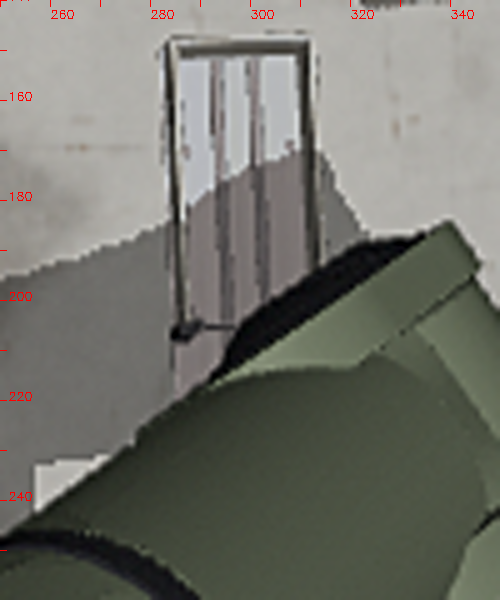

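```bash
python3 -m crank '[{"hand":1,"dx":3.7,"dy":20,"dz":0,"yaw":0},{"hand":1,"dx":3.7,"dy":45,"dz":0,"yaw":0},{"hand":1,"dx":3.7,"dy":65,"dz":0,"yaw":0},{"hand":1,"dx":3.7,"dy":73,"dz":0,"yaw":0},{"hand":1,"dx":3.7,"dy":77,"dz":0,"yaw":0},{"hand":1,"dx":3.7,"dy":80,"dz":0,"yaw":0},{"hand":1,"dx":3.7,"dy":81,"dz":0,"yaw":0},{"hand":1,"dx":3.7,"dy":82,"dz":0,"yaw":0},{"hand":1,"dx":3.7,"dy":82,"dz":0,"yaw":0}]'
python3 - <<'E'
from to import *
c=cam('wrist'); im=cv2.cvtColor(bot.grab_frame('wrist'),cv2.COLOR_RGB2BGR)
crop('w',im,100,0,400,384,2,'pics/w14.png')
im=cv2.cvtColor(bot.grab_frame('side'),cv2.COLOR_RGB2BGR)
crop('w',im,230,120,350,210,6,'pics/s14.png')
to(.4493,-.1868,.017,-1.544)
E
```

```text
clock: 13.65
position: [0.4492, -0.1901, 0.0178]
tool_rot: [-1.57, -0.0, -1.544]
force: [0.5, -0.6, -0.2]
grip_width: 0.0208
t13.75 dx -3.2 dy 0.8 dz 0.2 yaw 0.000 now [ 0.4492 -0.19    0.0178] [-1.57  -0.    -1.544] w 0.0211 F [-0.2  0.  -0.4]
```

View pics/w14.png

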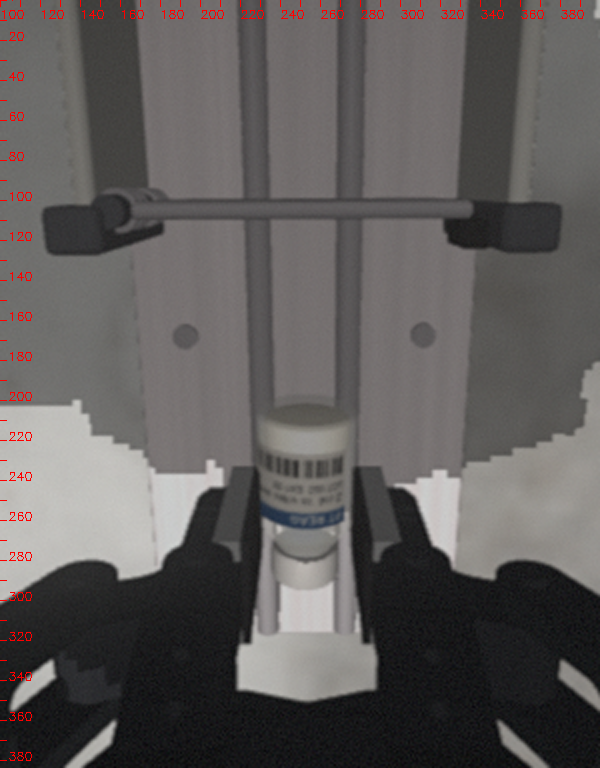

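View pics/s14.png

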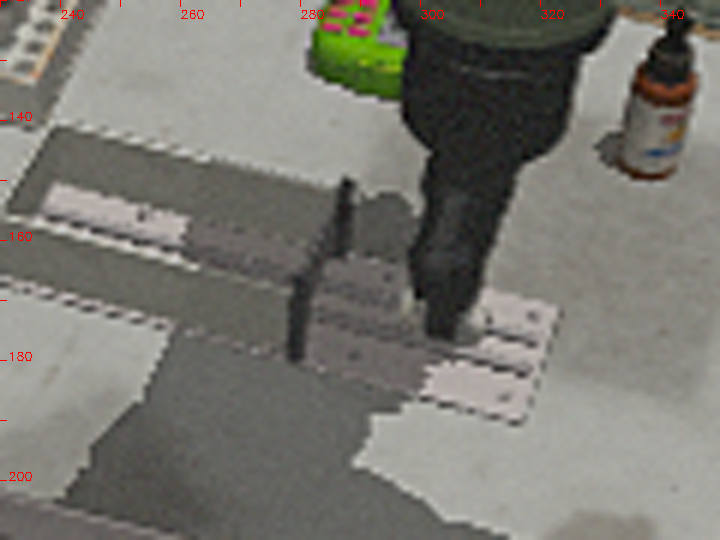

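```bash
python3 -m crank '[{"hand":1,"dx":0,"dy":1,"dz":0,"yaw":0},{"hand":1,"dx":0,"dy":2,"dz":0,"yaw":0},{"hand":1,"dx":0,"dy":2,"dz":0,"yaw":0}]'
python3 -m crank '[{"hand":1,"dx":0,"dy":0.7,"dz":0,"yaw":0},{"hand":1,"dx":0,"dy":1.2,"dz":0,"yaw":0},{"hand":1,"dx":0,"dy":1.2,"dz":0,"yaw":0}]'
```

```text
clock: 14.0
position: [0.4489, -0.1901, 0.0152]
tool_rot: [-1.571, -0.0, -1.544]
force: [-0.0, 0.4, -0.5]
grip_width: 0.0211
clock: 14.25
position: [0.4489, -0.1898, 0.0143]
tool_rot: [-1.571, 0.001, -1.544]
force: [-1.5, 3.9, 8.7]
grip_width: 0.0212
```

```bash
python3 -m crank '[{"hand":0.6,"dx":0,"dy":0,"dz":0,"yaw":0},{"hand":0.6,"dx":0,"dy":0,"dz":0,"yaw":0},{"hand":0.6,"dx":0,"dy":0,"dz":0,"yaw":0},{"hand":0.6,"dx":0,"dy":0,"dz":0,"yaw":0}]'
python3 - <<'E'
from to import *
from fit import T
c=cam('wrist'); im=cv2.cvtColor(bot.grab_frame('wrist'),cv2.COLOR_RGB2BGR)
crop('w',im,150,80,370,350,3,'pics/w15.png')
im=cv2.cvtColor(bot.grab_frame('side'),cv2.COLOR_RGB2BGR)
crop('w',im,230,120,350,210,6,'pics/s15.png')
o=bot.observe();P=o['position']
for x in (.43,.45,.46,.47,.48): print(x,proj('w',[[x,-.190,.0285],[x,-.19,.017],[x,-.19,.01]],c).round(0).tolist())
to(.4493,-.1868,.017,-1.544)
E
```

```text
clock: 14.58
position: [0.4488, -0.1901, 0.014]
tool_rot: [-1.571, -0.0, -1.544]
force: [0.3, -0.2, 0.8]
grip_width: 0.0342
0.43 [[252.0, 305.0], [252.0, 290.0], [252.0, 282.0]]
0.45 [[253.0, 265.0], [253.0, 253.0], [253.0, 246.0]]
0.46 [[254.0, 245.0], [254.0, 234.0], [254.0, 228.0]]
0.47 [[255.0, 223.0], [254.0, 213.0], [254.0, 208.0]]
0.48 [[255.0, 200.0], [255.0, 192.0], [255.0, 188.0]]
t14.68 dx -3.3 dy -2.9 dz 0.6 yaw -0.000 now [ 0.4488 -0.1901  0.0141] [-1.571 -0.    -1.544] w 0.0341 F [ 0.2  0.5 -0.9]
```

View pics/w15.png

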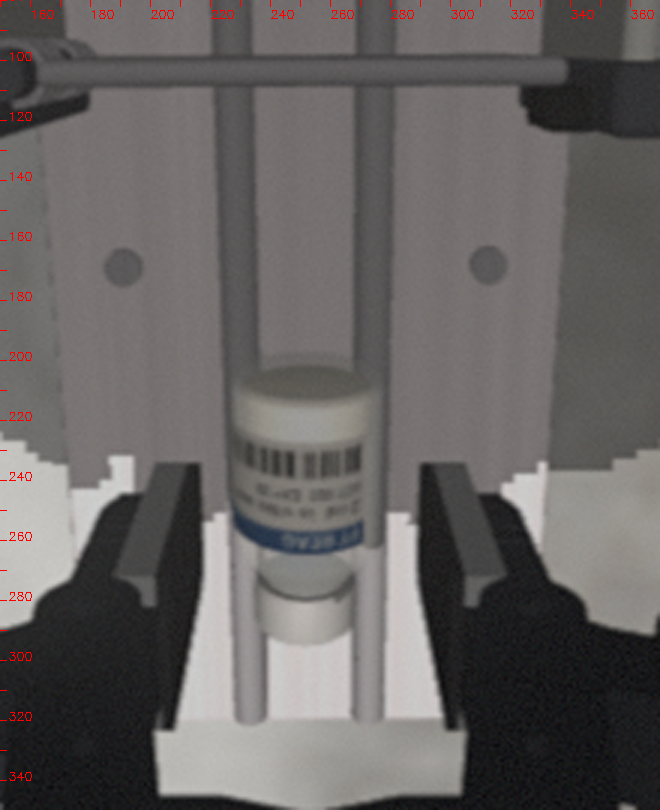

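View pics/s15.png

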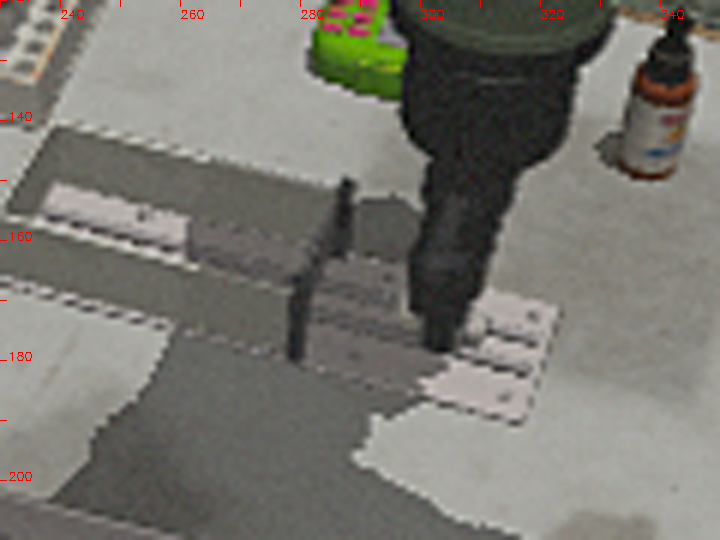

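```bash
python3 - <<'E'
from to import *
from scipy.spatial.transform import Rotation as Rn
c=cam('wrist'); o=bot.observe(); R=Rn.from_euler('xyz',o['tool_rot']).as_matrix()
for h in (0,10,20,30,40,50,60,70):
    print(h,[proj('w',[o['position']+R@np.array([-w,-h,zz])/1000],c)[0].round(0).astype(int).tolist() for w in (25,35,45) for zz in(-11,11)])
E
```

```text
0 [[203, 273], [201, 231], [182, 273], [180, 231], [162, 273], [158, 231]]
10 [[199, 284], [197, 240], [178, 284], [175, 240], [156, 284], [152, 240]]
20 [[196, 297], [193, 251], [173, 297], [169, 251], [150, 297], [145, 251]]
30 [[192, 312], [189, 263], [167, 312], [163, 263], [142, 312], [137, 263]]
40 [[187, 329], [183, 277], [160, 329], [155, 277], [133, 329], [127, 277]]
50 [[181, 349], [177, 293], [152, 349], [146, 293], [123, 349], [116, 293]]
60 [[174, 372], [169, 313], [143, 372], [136, 313], [111, 372], [102, 313]]
70 [[166, 401], [160, 337], [131, 401], [123, 337], [96, 401], [85, 337]]
```

```bash
python3 -m crank '[{"hand":0.6,"dx":0,"dy":0,"dz":-10,"yaw":0},{"hand":0.6,"dx":0,"dy":0,"dz":-17,"yaw":0},{"hand":0.6,"dx":0,"dy":0,"dz":-17,"yaw":0},{"hand":1,"dx":0,"dy":0,"dz":-17,"yaw":0},{"hand":1,"dx":0,"dy":0,"dz":-17,"yaw":0},{"hand":1,"dx":0,"dy":0,"dz":-17,"yaw":0},{"hand":1,"dx":0,"dy":0,"dz":-17,"yaw":0}]' 20
python3 - <<'E'
from to import *
c=cam('wrist'); im=cv2.cvtColor(bot.grab_frame('wrist'),cv2.COLOR_RGB2BGR)
crop('w',im,0,0,512,384,1,'pics/w16b.png')
crop('w',im,150,80,370,350,3,'pics/w16.png')
to(.4493,-.1868,.017,-1.544)
E
```

```text
clock: 15.27
position: [0.432, -0.1904, 0.0141]
tool_rot: [-1.571, 0.0, -1.544]
force: [-0.3, 1.6, 1.5]
grip_width: 0.016
t15.32 dx -3.2 dy -2.9 dz 17.4 yaw 0.000 now [ 0.432  -0.1904  0.0141] [-1.571  0.    -1.544] w 0.0157 F [-1.8  1.3  2.1]
```

View pics/w16.png

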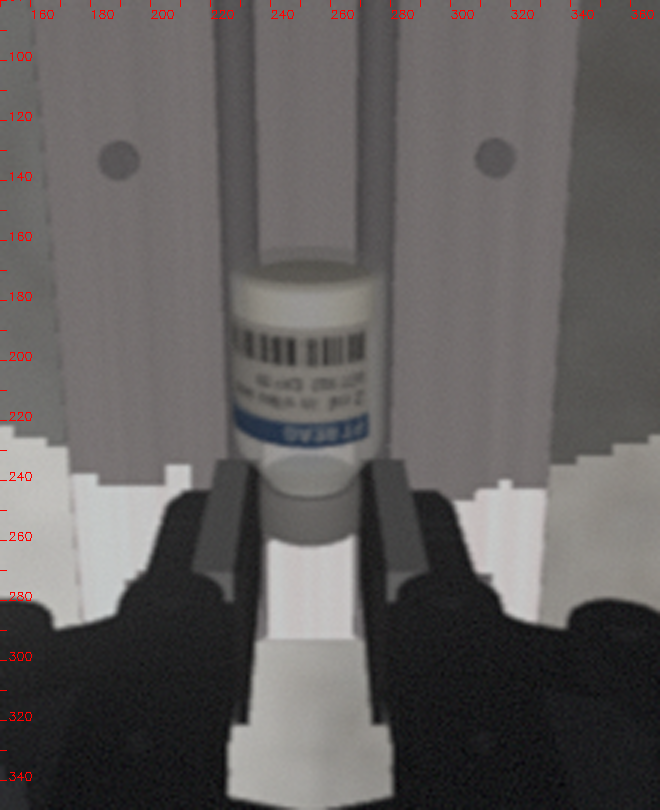

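View pics/w16b.png

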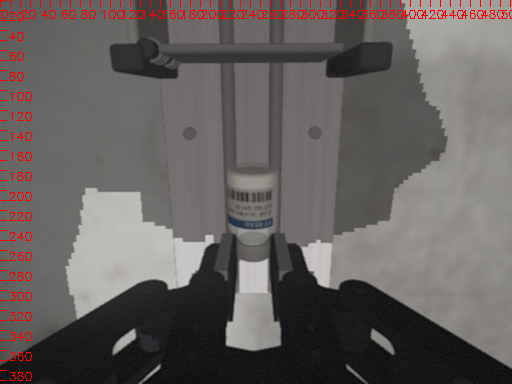

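```bash
python3 -m crank '[{"hand":0.79,"dx":0,"dy":0,"dz":0,"yaw":0},{"hand":0.79,"dx":0,"dy":0,"dz":0,"yaw":0},{"hand":0.79,"dx":0,"dy":-5,"dz":0,"yaw":0},{"hand":0.79,"dx":0,"dy":-5,"dz":5,"yaw":0},{"hand":0.79,"dx":0,"dy":-5,"dz":13,"yaw":0},{"hand":0.79,"dx":0,"dy":-5,"dz":21,"yaw":0},{"hand":0.79,"dx":0,"dy":-5,"dz":29,"yaw":0},{"hand":0.79,"dx":0,"dy":-5,"dz":37,"yaw":0},{"hand":0.79,"dx":0,"dy":-5,"dz":45,"yaw":0},{"hand":0.79,"dx":0,"dy":-5,"dz":52,"yaw":0},{"hand":0.79,"dx":0,"dy":-5,"dz":58,"yaw":0},{"hand":0.79,"dx":0,"dy":-5,"dz":58,"yaw":0}]' 20
python3 - <<'E'
from to import *
c=cam('wrist'); im=cv2.cvtColor(bot.grab_frame('wrist'),cv2.COLOR_RGB2BGR)
crop('w',im,100,60,400,320,2,'pics/w17.png')
im=cv2.cvtColor(bot.grab_frame('side'),cv2.COLOR_RGB2BGR)
crop('w',im,220,120,340,210,6,'pics/s17.png')
to(.4493,-.1868,.017,-1.544)
E
```

```text
clock: 16.32
position: [0.4911, -0.1888, 0.019]
tool_rot: [-1.57, -0.0, -1.543]
force: [-0.4, 1.0, -0.2]
grip_width: 0.0177
t16.42 dx -3.4 dy 2.0 dz -40.5 yaw 0.000 now [ 0.4899 -0.1892  0.019 ] [-1.571 -0.    -1.544] w 0.0181 F [-0.6 -0.2  0.1]
```

View pics/w17.png

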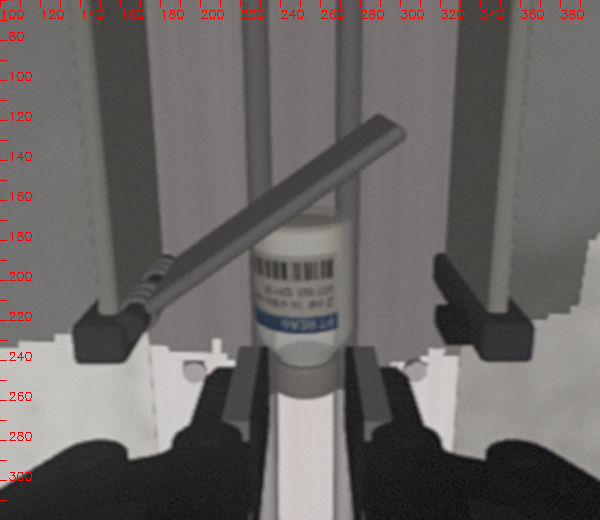

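View pics/s17.png

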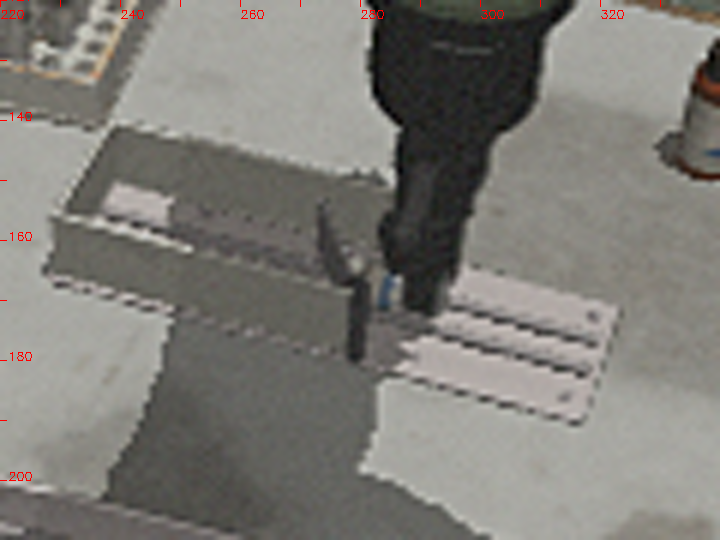

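```bash
python3 -m crank '[{"hand":0.79,"dx":0,"dy":0,"dz":8,"yaw":0},{"hand":0.79,"dx":0,"dy":0,"dz":15,"yaw":0},{"hand":0.79,"dx":0,"dy":0,"dz":22,"yaw":0},{"hand":0.79,"dx":0,"dy":0,"dz":29,"yaw":0},{"hand":0.79,"dx":0,"dy":0,"dz":32,"yaw":0},{"hand":0.79,"dx":0,"dy":0,"dz":32,"yaw":0}]' 20
python3 - <<'E'
from to import *
c=cam('wrist'); im=cv2.cvtColor(bot.grab_frame('wrist'),cv2.COLOR_RGB2BGR)
crop('w',im,100,60,400,320,2,'pics/w18.png')
to(.4493,-.1868,.017,-1.544)
E
```

```text
clock: 16.92
position: [0.5227, -0.1881, 0.019]
tool_rot: [-1.57, -0.0, -1.543]
force: [-0.4, -0.4, 0.4]
grip_width: 0.0183
t16.97 dx -3.3 dy 2.0 dz -72.7 yaw 0.000 now [ 0.5221 -0.1882  0.019 ] [-1.571 -0.    -1.544] w 0.0179 F [ 0.9  0.  -0.8]
```

View pics/w18.png

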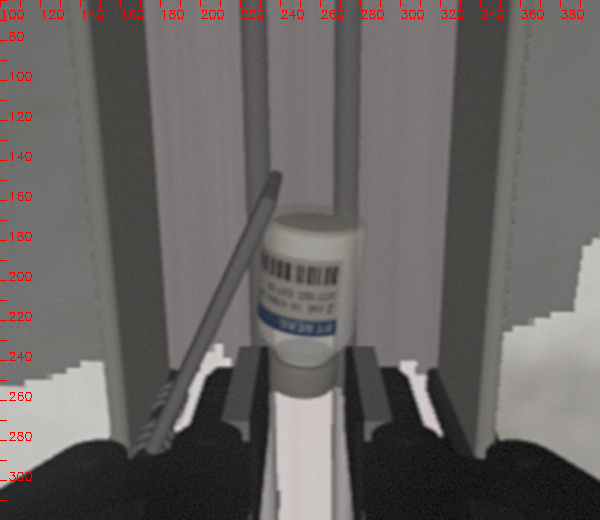

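```bash
python3 -m crank '[{"hand":0.79,"dx":0,"dy":0,"dz":8,"yaw":0},{"hand":0.79,"dx":0,"dy":0,"dz":16,"yaw":0},{"hand":0.79,"dx":0,"dy":0,"dz":24,"yaw":0},{"hand":0.79,"dx":0,"dy":0,"dz":32,"yaw":0},{"hand":0.79,"dx":0,"dy":0,"dz":36,"yaw":0},{"hand":0.79,"dx":0,"dy":0,"dz":36,"yaw":0}]' 20
python3 - <<'E'
from to import *
c=cam('wrist'); im=cv2.cvtColor(bot.grab_frame('wrist'),cv2.COLOR_RGB2BGR)
crop('w',im,100,60,400,320,2,'pics/w19.png')
to(.4493,-.1868,.017,-1.544)
E
```

```text
clock: 17.47
position: [0.5589, -0.187, 0.019]
tool_rot: [-1.57, -0.0, -1.543]
force: [0.1, 0.0, 0.5]
grip_width: 0.0181
t17.52 dx -3.4 dy 2.0 dz -108.8 yaw 0.000 now [ 0.5581 -0.1872  0.019 ] [-1.571 -0.    -1.544] w 0.0181 F [-1.  -0.1  0.5]
```

View pics/w19.png

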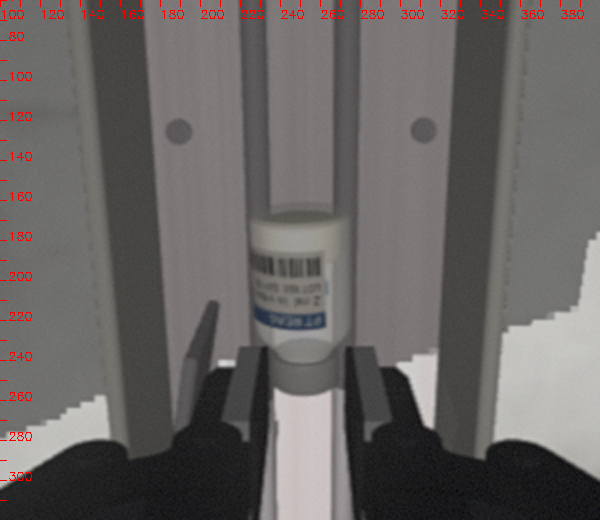

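```bash
python3 -m crank '[{"hand":0.79,"dx":0,"dy":0,"dz":8,"yaw":0},{"hand":0.79,"dx":0,"dy":0,"dz":16,"yaw":0},{"hand":0.79,"dx":0,"dy":0,"dz":24,"yaw":0},{"hand":0.79,"dx":0,"dy":0,"dz":32,"yaw":0},{"hand":0.79,"dx":0,"dy":0,"dz":37,"yaw":0},{"hand":0.79,"dx":0,"dy":0,"dz":39,"yaw":0},{"hand":0.7,"dx":0,"dy":0,"dz":38,"yaw":0},{"hand":0.7,"dx":0,"dy":0,"dz":38,"yaw":0},{"hand":0.7,"dx":0,"dy":-5,"dz":38,"yaw":0},{"hand":0.7,"dx":0,"dy":-15,"dz":38,"yaw":0},{"hand":0.7,"dx":0,"dy":-30,"dz":38,"yaw":0},{"hand":0.7,"dx":0,"dy":-40,"dz":38,"yaw":0}]' 20
python3 - <<'E'
from to import *
c=cam('wrist'); im=cv2.cvtColor(bot.grab_frame('wrist'),cv2.COLOR_RGB2BGR)
crop('w',im,100,60,400,320,2,'pics/w20.png')
to(.4493,-.1868,.017,-1.544)
E
```

```text
clock: 18.52
position: [0.5961, -0.1866, 0.0614]
tool_rot: [-1.57, -0.0, -1.544]
force: [0.2, -0.6, 0.9]
grip_width: 0.0259
t18.57 dx -4.0 dy 45.5 dz -147.7 yaw -0.000 now [ 0.5969 -0.1868  0.063 ] [-1.567e+00 -1.000e-03 -1.544e+00] w 0.0258 F [ 1.  -1.   2.4]
```

View pics/w20.png

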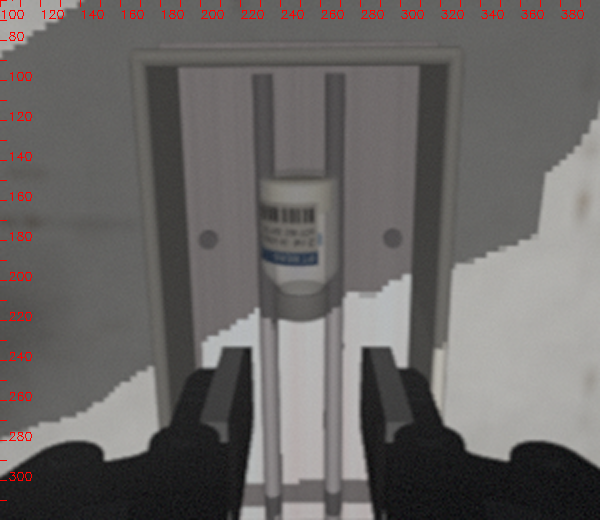

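```bash
python3 -m crank '[{"hand":0.7,"dx":0,"dy":-40,"dz":0,"yaw":0},{"hand":0.7,"dx":0,"dy":-80,"dz":0,"yaw":0},{"hand":0.7,"dx":0,"dy":-120,"dz":0,"yaw":0},{"hand":0.7,"dx":-40,"dy":-140,"dz":0,"yaw":0},{"hand":0.7,"dx":-80,"dy":-140,"dz":-30,"yaw":0},{"hand":0.7,"dx":-120,"dy":-140,"dz":-60,"yaw":0},{"hand":0.7,"dx":-155,"dy":-140,"dz":-90,"yaw":0},{"hand":0.7,"dx":-155,"dy":-140,"dz":-110,"yaw":0},{"hand":0.7,"dx":-155,"dy":-140,"dz":-110,"yaw":0},{"hand":0.7,"dx":-155,"dy":-140,"dz":-110,"yaw":0}]'
python3 - <<'E'
from to import *
im=cv2.cvtColor(bot.grab_frame('top'),cv2.COLOR_RGB2BGR)
cv2.imwrite('pics/t21f.png',im); crop('w',im,260,140,350,260,5,'pics/t21.png')
im=cv2.cvtColor(bot.grab_frame('side'),cv2.COLOR_RGB2BGR)
cv2.imwrite('pics/s21f.png',im);crop('w',im,210,110,340,200,6,'pics/s21.png')
crop('w',im,150,190,280,330,4,'pics/s21s.png')
to(.4493,-.1868,.017,-1.544)
E
```

```text
clock: 19.4
position: [0.4807, -0.0325, 0.1998]
tool_rot: [-1.57, 0.002, -1.542]
force: [1.3, -0.2, 0.4]
grip_width: 0.0256
t19.50 dx 151.7 dy 182.7 dz -37.5 yaw 0.000 now [ 0.4824 -0.0342  0.1998] [-1.569  0.    -1.544] w 0.0254 F [-0.9  0.6 -0.4]
```

View pics/t21.png

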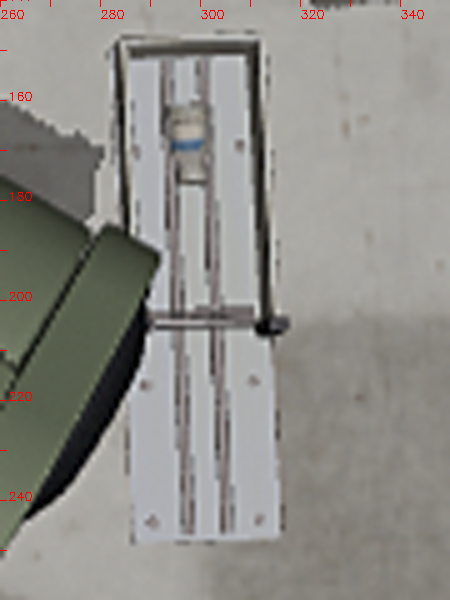

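View pics/s21.png

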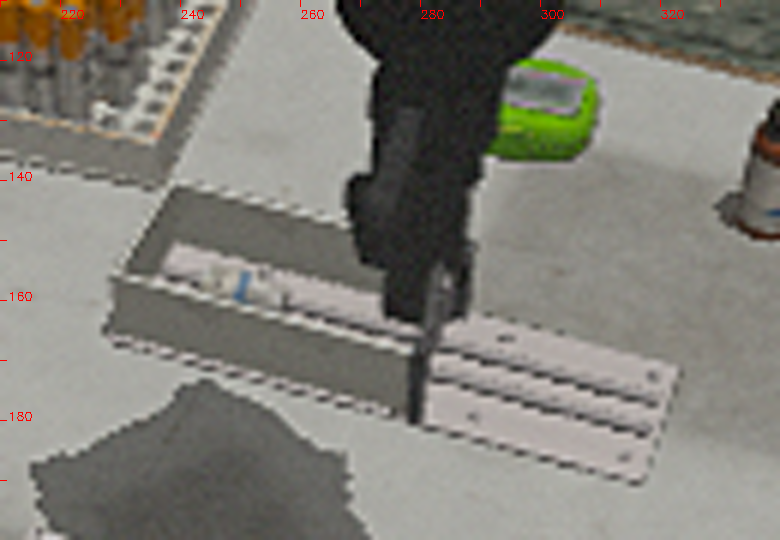

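View pics/s21s.png

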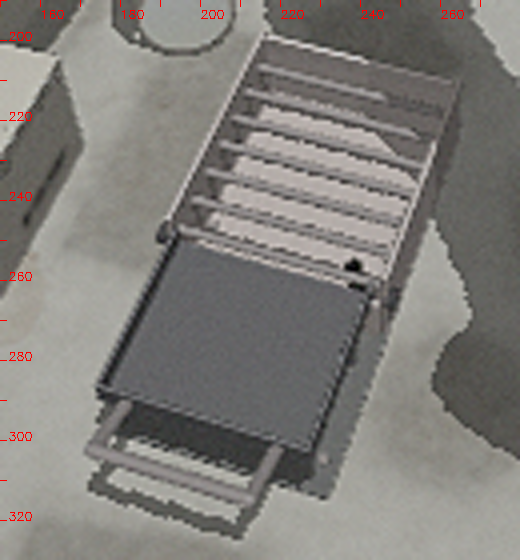

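View pics/t21f.png

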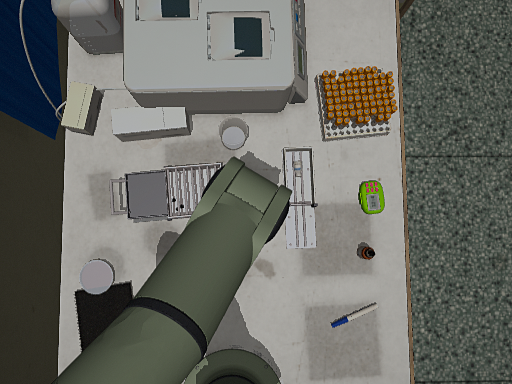

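```bash
python3 - <<'E'
from to import *
v=ray('top',(295.5,168.5),.017); p=np.load('poses.npy')[1]; print('vial past gate',v.round(3),(v[0]-p[0]).round(3),(v[1]-p[1]).round(3))
bot.job_done(); print(bot.observe()['clock'])
E
```

```text
vial past gate [ 0.617 -0.176  0.017] 0.103 0.009
the job is handed in; nothing more can be done
the job is handed in; nothing more can be done
```

I handed the job in at about 19.6 s of the 61 s allowed. As far as the pictures show, every required state was met.

- **Sorting:** I tipped the tray by its bar to about 0.9 rad. The vial rolled into the first groove of the grate. The stoppers fell through into the pan, and I lowered the tray again.
- **Passing the gate:** I laid the vial on the rails about 62 mm before the gate with its cap to the rear. I pushed it through with the fingers loosely around the cap, so it was never lifted. Then I opened the fingers and rose clear.

**Last checks, from the top and side pictures:**
- The vial lies lengthwise on the rails, about 103 mm past the gate.
- The gate looks shut, as at the start, and the tray is flat.
- All three stoppers are below the bars. Two matched pan height in both the wrist and side views. The third was hidden from the side camera by a bar and rests on the wrist and top views only.
- The timer, beaker and dropper bottle look unmoved, and the robot was touching nothing.

**What disagreed:**
- The wrist camera put the rails and tray bar 2–4 mm away from my fit of the fixed camera images. I followed the wrist view.
- That same fit puts the vial about 6 mm off the rail centre line, though the pictures show it seated between the rails.
- The gripper read about 2 mm too narrow on the bar and on the vial body.

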